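# Strip the colour cartridges from the decorating rack and pin it shut

### The arm

A 6-joint arm with a two-finger parallel gripper is mounted at the origin on the work surface. World frame = base frame: x ahead of the robot, y to its left, z up, the work surface at z = 0. Lengths are in m, angles in rad, forces in N, time in s.
With the tool pointing down it reaches from about 0.3 to 0.775 m from the base axis. Payload 14.6 kg.
Tool frame: the origin (TCP) lies between the finger pads; the fingertips stand 14 mm ahead of it and the grasp point (between the pads) lies 5 mm behind it; z points along the fingers, y is the line along which they close (so a half turn about z gives the same grasp; the last joint's range is limited). The gripper opens to 94 mm and grips with 3 to 60 N. Pads are 16 mm wide; open, the fingers measure 119 mm over their backs; the gripper's body (75 mm by 177 mm) begins 78 mm behind the grasp point.
Start: joints at [1.194, 0.3, 1.521, -0, 1.321, -0.067], TCP at [0.168, 0.524, 0.219] pointing down, gripper open.
Joint ranges: [-3.03, 3.03], [-0.79, 2.21], [0.23, 2.52], [-1.04, 4.18], [0, 3.07], [-2.55, 2.55]. Speed limits (rad/s): [2.22, 2.22, 2.57, 3.14, 3.14, 3.14].

### API

Orientations are given as [roll, pitch, yaw] about the fixed x, y, z axes, in that order (R = Rz(yaw) Ry(pitch) Rx(roll)).
In Python, from station import ctrl gives the robot as it stands. The module is installed in compiled form; this text tells all that it offers.
- The arm moves only by the tool move_arm, never from a script. Its argument "targets" is a list of rows, each a list of 7 numbers: the opening, from -1 (shut) to 1 (fully open), then the shift along the tool's x, y, z in units of 50 mm (1.0 is 50 mm), then the turn, a rotation vector about the tool's x, y, z in rad. A call has 1 to 12 rows; each row is the pose to reach, as a shift and turn from the pose commanded when the call began, along the tool's axes at that moment; what a row does not reach only later rows make up. A row lasts 1/10 s, in which the tool goes at most 50 mm and 8.59 degrees, less where a joint would pass 70% of its speed; a pose out of reach is approached as far as the arm can. A call with a gripper value outside its range is refused whole. The fingers move at their own pace and stop on an object; "grip_force" is the grip in N (left out, the last holds). Time passes only in rows, so rows that repeat a pose let the fingers close. It gives the time, the measured TCP pose, the force, the opening and the grip force at its end, in the units of the state.
- ctrl.get_obs(): the state, without advancing time (a new reading comes with each control period).
- ctrl.camera(name): name is "side" or "top"; returns (picture, depth): 384x512x3 uint8, red, green, blue; 384x512 float32, m along the optical axis (not along the pixel's ray), 0 where there is no reading.
- ctrl.camera_params(name): a dict with "intrinsics" (3x3 intrinsics, pixels), "rvec" (rotation vector, rad) and "tvec" (3), from world to camera coordinates, as OpenCV has them. Camera axes: x right, y down, z forward; pixel columns grow to the right and rows downward; lengths in m; the calibration is good to about 2 mm. A picture is of the moment at which its call begins. camera_params takes no time and is no camera call.
- ctrl.hand_in(): hands the job in; it is judged then, once.
Trained networks look in the newest picture that a camera, given by its name, has taken for a name from the list of things; names that differ only in an ending like _2 or _b are one class to them, and where a whole thing is asked for, a point or a joint stands for the part that bears it (a point fixed in the world has none). Each returns a list of dicts, best first, with "score" (0 to 1); they miss things now and then, are a little off and sometimes report something else, mostly with a low value. They report only what shows in the picture. A call takes as long as a camera call. They do not tell look-alikes from the thing itself.
- ctrl.cut_out(camera, target): "region" (384x512 bool, what is visible of it) and "point" ([column, row] in pixels, amid what is visible of it).
- ctrl.tip_of(camera, target): "point" ([column, row] in pixels: a listed point, or the origin of a listed thing).
The state is a dict: "time_s": time; "qpos": joint angles; "joint_vel": joint speeds; "tau": joint torques, N m; "ee_pos": TCP position; "eef_rot": TCP orientation; "force": force on the tool from outside, world axes, zero at the start; "moment": the same for the moment, N m; "grip_width": finger opening in m; "grip_force": force on a finger pad.
Only numpy, scipy, OpenCV 4.12 (cv2) and the standard library are available. Lean on these libraries where they do the work, as an engineer would, in place of code of your own. Each camera call takes 0.05 s, during which the arm holds its last target. There are 200 camera calls.

### The job

Washing-up time at the decorating table: take every colour cartridge out of the metal rack by squeezing its two sprung side tabs together and drawing it straight up, and put it in the grey wash tray, right inside the walls. When all of them are in the tray, slide the rack's shutter fully closed over the empty sockets, then fetch the headed pin from the wooden block and push it down through the fork and the shutter's tongue until its flange sits on the fork. Do not tip over the small jar or the water bottle.

Things in the scene. Friction and masses are not known exactly. Their poses are not given: they have to be found in the camera images.
- rack: Fixed metal rack. Origin on the table under the middle of the row of five sockets; y along the row, x across it towards the parked shutter. Deck 46 mm high, from x = -46 to 162 and y = -142 to 178 mm. Sockets: 61 (x) x 45 (y) mm openings at x = 0, y = -104, -52, 0, 52, 104 mm (cart0 to cart4), some maybe empty. Fork at x = 0, y = 156 mm.
- shutter (a joint): Travel in m: 0 closed over the sockets (at its stop), up to 0.125 drawn back along the rack's +x. Plate 66 (x) x 260 (y) x 6 mm, top 58 mm above the table; stays where left (about 2 N friction); cannot close past a cartridge. A tongue at its +y end has a 16 mm hole, in line with the fork's when closed.
- shutter_knob (a point): Half-way up the shutter's upright black knob, a cylinder 20 mm in diameter and 34 mm tall (58 to 92 mm above the table) in the middle of the shutter; it moves with the shutter, and at travel 0 lies at the rack's x = 0, y = 0. Axes as the rack's.
- cart0_mid (a point): Colour cartridge snapped into a rack socket (may be absent; cart0 to cart4 are alike). Point on its centre line half-way up; z its upright axis, y along the socket row. 88 mm tall, 0.23 kg: foot 56 (x) x 40 (y) x 14 mm, above it a white neck 32 x 40 mm. In the socket its underside is 10 mm above the table; it must rise 40 mm to clear the deck.
- cart1_mid (a point): Cartridge as cart0 (may be absent). On the two x sides of each: opposed sprung grey tabs, 26 mm wide, from 22 to 86 mm above the underside, outer faces 58 mm apart (60 over the ribs). Each slides in up to 7 mm (2.5 N at first, 7 N fully in, then a stop). Pinch both about 28 mm above this point.
- cart2_mid (a point): Cartridge as cart0 (may be absent). A square hook 23 to 29 mm above the underside stands 5.5 mm out from each tab, caught under the deck: both tabs must be squeezed in at least 5 mm, and kept so, while the cartridge is drawn straight up. Squeezing the tabs is also the way to hold it.
- cart3_mid (a point): Cartridge as cart0, same shape and size, with tabs and hooks as told at cart1 and cart2; this point likewise half-way up (may be absent).
- cart4_mid (a point): Cartridge as cart0, same shape and size, with tabs and hooks as told at cart1 and cart2; this point likewise half-way up (may be absent).
- tray: Grey open wash tray, loose (0.9 kg), outside 264 (x) x 128 (y) x 30 mm, walls and floor 4 to 5 mm. Origin at the centre of its underside. Five cartridges fit side by side along its x, each with its tabs towards the tray's y sides.
- pinblock: Wooden block 64 x 64 x 48 mm, loose (0.7 kg), origin at the centre of its underside; the pin stands in the 16 mm hole through its middle.
- pin: Headed steel pin, upright in the block. Origin on its axis at the underside of its flange; z along the axis, towards the head. Below: shaft 12 mm in diameter, 40 mm long, the last 7 mm tapered. Above: flange 28 mm in diameter and 6 mm thick, then a plain grip 18 mm in diameter and 38 mm tall. 0.09 kg.
- pin_grip (a point): Middle of the pin's grip, 25 mm above the underside of the flange, on the axis.
- fork_hole (a point): Centre of the fork's hole at the level of the fork's top face, 68 mm above the table; axes as the rack's. The fork is two plates (42 x 40 mm at the top) with vertical 16 mm holes, the shutter's tongue passing between them. Seated, the pin's flange rests on the top face.
- jar: Small lidded jar, 48 mm across, 60 mm tall, origin under its centre; a bystander, must not be tipped.
- water: Clear bottle with blue cap, 62 mm across, 190 mm tall, origin under its centre; a bystander, must not be tipped.
There are look-alikes about, which are no part of the job. There is more than one size of the pin; the job needs the larger.

How it is judged:
On the way, in this order (a step that is already met when the one before it is completed fails the run):
1. every cartridge present is in the wash tray (x of cart0_mid in the frame of tray between -0.128 and 0.128 m and y of cart0_mid in the frame of tray between -0.06 and 0.06 m and z of cart0_mid in the frame of tray between 0 and 0.065 m and x of cart1_mid in the frame of tray between -0.128 and 0.128 m and y of cart1_mid in the frame of tray between -0.06 and 0.06 m and z of cart1_mid in the frame of tray between 0 and 0.065 m and x of cart2_mid in the frame of tray between -0.128 and 0.128 m and y of cart2_mid in the frame of tray between -0.06 and 0.06 m and z of cart2_mid in the frame of tray between 0 and 0.065 m and x of cart3_mid in the frame of tray between -0.128 and 0.128 m and y of cart3_mid in the frame of tray between -0.06 and 0.06 m and z of cart3_mid in the frame of tray between 0 and 0.065 m and x of cart4_mid in the frame of tray between -0.128 and 0.128 m and y of cart4_mid in the frame of tray between -0.06 and 0.06 m and z of cart4_mid in the frame of tray between 0 and 0.065 m), for 0.2 s.
2. the shutter is slid fully closed (value of joint shutter below 0.005 m), for 0.2 s.
3. the pin is pushed home through fork and tongue (horizontal distance between pin and fork_hole below 0.005 m and z of pin in the frame of fork_hole between -0.005 and 0.003 m and angle between pin's own z axis and vertical below 0.15 rad), for 0.2 s.
At the end, for the whole second after the job is handed in: Every cartridge is inside the tray (centre within 128 x 60 mm of the tray's, under 65 mm up), the shutter is within 5 mm of closed, the pin is through fork and tongue, upright, within 5 mm of the hole's axis, its flange within 3 mm of the fork's top; all at rest (all of step 1 and all of step 3 and value of joint shutter below 0.005 m and linear speed of each of cart0, cart1, cart2, cart3, cart4, pin below 0.03 m/s); the robot touches nothing.
It fails at once if the small jar is tipped over (angle between jar's own z axis and vertical above 0.6 rad).
It fails at once if the water bottle is tipped over (angle between water's own z axis and vertical above 0.6 rad).
Of cart0, cart1, cart2, cart3, cart4 only 3 to 5 are there at a start; the rules pass over those that are not, and their reading is None.
At some moment in a run one of tray, pinblock may be knocked a few centimetres aside while the robot is not near it.
It also fails if it takes over 210 s, if anything falls off the work surface, if the arm or the gripper's body presses on something with over 40 N, if the wrist force passes 120 N, or if a joint passes its speed limit or range.

## Working session

There is one attempt and no reset: what is moved stays moved. The work goes in short steps, Python scripts to look and compute and a tool call to move; the robot and the scene stay as the last step left them, time stands still between calls to the robot, and variables do not carry over. Pictures are saved under pics/ and viewed, at most 14 in all, crops included, and the job is handed in when it is done.

Besides the shell and the picture viewer there is one more tool, called after "Emit:" in YAML: its name, and indented under it one key for each argument. move_arm: Moves the arm, as the interface text tells. Its arguments: {"type":"object","properties":{"targets":{"type":"array"},"grip_force":{"type":"number"}},"required":["targets"]}

```bash
mkdir -p pics; cat > h.py <<'E'
import numpy as np, cv2
from station import ctrl
from scipy.spatial.transform import Rotation as R
def cam(n):
    p=ctrl.camera_params(n); K=np.array(p["intrinsics"]); Rm=cv2.Rodrigues(np.array(p["rvec"],float))[0]; t=np.array(p["tvec"],float).ravel()
    return K,Rm,t
def shot(n,f=None):
    im,d=ctrl.camera(n)
    if f: cv2.imwrite("pics/"+f,im[:,:,::-1])
    return im,d
def cloud(n,d):
    K,Rm,t=cam(n); v,u=np.mgrid[:384,:512]
    P=np.stack([(u-K[0,2])/K[0,0]*d,(v-K[1,2])/K[1,1]*d,d],-1)
    return (P-t)@Rm
def ray(n,px,z):
    K,Rm,t=cam(n); r=Rm.T@np.array([(px[0]-K[0,2])/K[0,0],(px[1]-K[1,2])/K[1,1],1]); o=-Rm.T@t
    return o+r*(z-o[2])/r[2]
def proj(n,P):
    K,Rm,t=cam(n); q=(np.atleast_2d(P)@Rm.T+t)@K.T; return q[:,:2]/q[:,2:]
E
python3 - <<'E'
from h import *
o=ctrl.get_obs(); print({k:np.round(v,3) for k,v in o.items()})
for n in ("top","side"):
    im,d=shot(n,n+"0.png"); K,Rm,t=cam(n); print(n,K[0,0],-Rm.T@t, (d>0).mean())
a=cv2.imread("pics/top0.png");
cv2.imwrite("pics/top0b.png",cv2.resize(a,(800,600),interpolation=cv2.INTER_CUBIC))
a=cv2.imread("pics/side0.png");
cv2.imwrite("pics/side0b.png",cv2.resize(a,(800,600),interpolation=cv2.INTER_CUBIC))
for n in ("top","side"):
  for x in ("rack","tray","pinblock","pin","jar","water","cart0_mid","pin_grip","fork_hole","shutter_knob"):
    print(n,x,[(np.round(q["point"]).tolist(),round(float(q["score"]),2)) for q in ctrl.tip_of(n,x)])
E
```

```text
{'time_s': np.float64(0.0), 'qpos': array([ 1.194,  0.3  ,  1.522, -0.   ,  1.321, -0.067]), 'joint_vel': array([ 0.001,  0.001, -0.   ,  0.002, -0.   , -0.001]), 'tau': array([ 0.0000e+00, -5.3181e+01, -3.5273e+01,  7.1000e-02,  2.4000e-02,
       -0.0000e+00]), 'ee_pos': array([0.168, 0.524, 0.219]), 'eef_rot': array([-3.14 , -0.   ,  2.832]), 'force': array([0.669, 0.076, 1.209]), 'moment': array([-0.001, -0.018,  0.058]), 'grip_force': np.float64(0.0), 'grip_width': np.float64(0.094)}
top 406.5470236943348 [0.39597044 0.05983983 1.32778903] 0.9959360758463541
side 357.7570239934279 [0.16894341 0.56702625 0.604497  ] 0.9958852132161459
top rack [([267.0, 217.0], 0.65)]
top tray [([368.0, 225.0], 0.9)]
top pinblock [([164.0, 224.0], 0.65)]
top pin [([158.0, 221.0], 0.6), ([131.0, 213.0], 0.57)]
top jar [([175.0, 170.0], 0.58)]
top water [([333.0, 157.0], 0.56)]
top cart0_mid [([300.0, 214.0], 0.73)]
top pin_grip [([158.0, 221.0], 0.47), ([120.0, 212.0], 0.46)]
top fork_hole [([214.0, 219.0], 0.89)]
top shutter_knob [([285.0, 218.0], 0.42)]
side rack [([284.0, 216.0], 0.85)]
side tray [([359.0, 157.0], 0.67)]
side pinblock [([191.0, 314.0], 0.59)]
side pin [([136.0, 344.0], 0.84), ([190.0, 298.0], 0.82), ([246.0, 232.0], 0.56)]
side jar [([157.0, 255.0], 0.94), ([271.0, 153.0], 0.47)]
side water [([271.0, 153.0], 0.82)]
side cart0_mid [([305.0, 181.0], 0.64)]
side pin_grip [([125.0, 352.0], 0.82), ([187.0, 292.0], 0.65), ([273.0, 211.0], 0.56)]
side fork_hole [([248.0, 233.0], 0.57)]
side shutter_knob [([246.0, 178.0], 0.61), ([286.0, 215.0], 0.51), ([282.0, 197.0], 0.29)]
```

View pics/top0b.png

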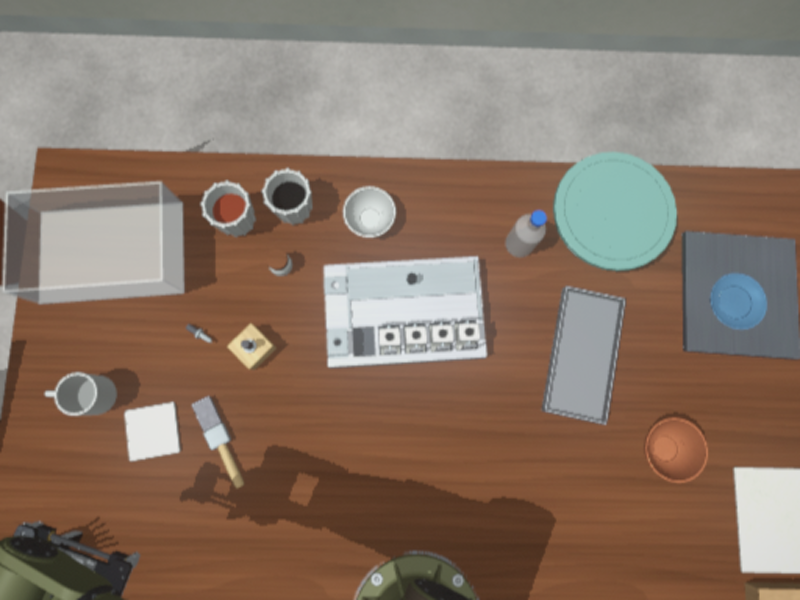

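View pics/side0b.png

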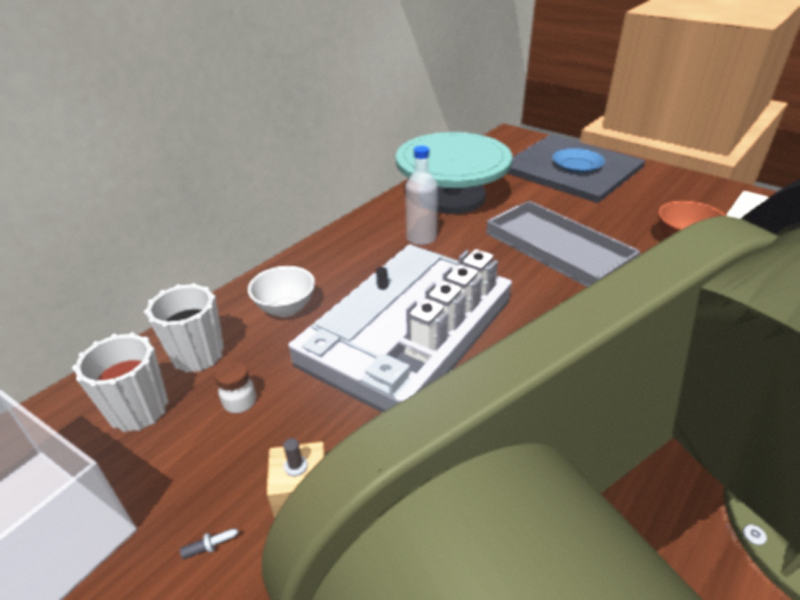

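The top picture shows the rack at about (405,312), with four cartridges at (390,337), (416,335), (443,333) and (470,332). The socket beside the fork is empty. The tray is at (585,355), the block with its upright pin at (250,345), the jar at (281,264) and the bottle at (525,235).

Pin candidates: the upright one in the block, at top (250,345) and side (293,455), and a thinner one lying on the table, at top (200,332) and side (210,543). By the description I choose the upright one. I'll check that in a close crop.

```bash
cat >> h.py <<'E'
def rect(P,m):
    (c,s,a)=cv2.minAreaRect((P[m][:,:2]*1000).astype(np.float32)); 
    return np.array(c)/1000,np.array(s),a
def fitrect(n,d,lo,hi,box):
    P=cloud(n,d); m=(d>0)&(P[...,2]>lo)&(P[...,2]<hi)&(P[...,0]>box[0])&(P[...,0]<box[1])&(P[...,1]>box[2])&(P[...,1]<box[3])
    m=cv2.morphologyEx(m.astype(np.uint8),cv2.MORPH_OPEN,np.ones((2,2)))>0
    return rect(P,m)
E
python3 - <<'E'
from h import *
im,d=shot("top"); ims,ds=shot("side")
P=cloud("top",d); S=cloud("side",ds)
for (u,v,l) in [(372,230,'tray'),(158,221,'pin'),(128,213,'lying'),(264,178,'knob'),(300,213,'cart'),(216,219,'fork'),(344,139,'cap'),(180,170,'jar'),(300,340,'table')]:
    print(l,np.round(P[v,u],3))
c=P[215,262]
print("rack top",fitrect("top",d,.036,.056,(.3,.62,-.12,.28)))
print("rack side",fitrect("side",ds,.036,.056,(.3,.62,-.12,.28)))
print("tray top",fitrect("top",d,.02,.04,(.2,.6,-.42,-.13)))
print("block top",fitrect("top",d,.03,.06,(.25,.5,.27,.45)))
print("block side",fitrect("side",ds,.03,.06,(.25,.5,.27,.45)))
for n,dd in (("top",d),("side",ds)):
  Q=cloud(n,dd)
  for l,z0,z1,b in (("carttops",.09,.106,(.3,.5,-.12,.2)),("knob",.062,.1,(.46,.6,-.1,.15)),("pinstuff",.06,.11,(.25,.5,.27,.45)),("jar",.03,.08,(.45,.6,.25,.36)),("bottle",.05,.2,(.4,.75,-.25,-.1))):
    m=(Q[...,2]>z0)&(Q[...,2]<z1)&(Q[...,0]>b[0])&(Q[...,0]<b[1])&(Q[...,1]>b[2])&(Q[...,1]<b[3])
    if m.sum()>3: print(n,l,m.sum(),np.round(Q[m].mean(0),3),rect(Q,m),Q[m][:,2].max())
a=cv2.resize(im[185:255,90:190,::-1],None,fx=4,fy=4,interpolation=3); b=cv2.resize(ims[270:384,100:230,::-1],None,fx=3,fy=3,interpolation=3)
h=max(a.shape[0],b.shape[0]); o=np.zeros((h,a.shape[1]+b.shape[1],3),np.uint8); o[:a.shape[0],:a.shape[1]]=a; o[:b.shape[0],a.shape[1]:]=b
cv2.imwrite("pics/crop1.png",o)
E
```

```text
tray [ 0.511 -0.337  0.004]
pin [0.516 0.341 0.092]
lying [0.547 0.457 0.011]
knob [0.658 0.022 0.087]
cart [ 0.549 -0.089  0.102]
fork [0.534 0.173 0.011]
cap [ 0.761 -0.209  0.183]
jar [0.682 0.288 0.063]
table [ 0.164 -0.103 -0.001]
rack top (array([0.50836636, 0.03430646]), array([223.83149719, 318.66268921]), 1.0363069772720337)
rack side (array([0.45530011, 0.25921088]), array([237.34648132, 806.64031982]), 26.535602569580078)
tray top (array([ 0.49478687, -0.18467386]), array([480.0723877 , 218.48738098]), 87.5344009399414)
block top (array([0.49441495, 0.34215616]), array([27.97957802, 31.88811684]), 46.0089111328125)
block side (array([0., 0.]), array([0., 0.]), 0.0)
top knob 672 [ 0.543 -0.005  0.091] (array([0.5412251 , 0.02432532]), array([ 59.2249794 , 252.87423706]), 5.071736812591553) 0.09999579389002525
top jar 321 [0.517 0.335 0.048] (array([0.5188501 , 0.34545633]), array([65.87440491, 63.47545624]), 46.917259216308594) 0.07870272143131445
top bottle 404 [ 0.697 -0.17   0.098] (array([ 0.65512372, -0.1310325 ]), array([ 97.66072083, 263.05264282]), 61.21863555908203) 0.19383450409650493
side knob 1450 [0.542 0.01  0.088] (array([0.54734393, 0.02572262]), array([ 61.18710327, 252.66758728]), 4.730273246765137) 0.0999841317927575
side jar 453 [0.529 0.34  0.053] (array([0.52986072, 0.34276453]), array([64.11526489, 50.5674057 ]), 46.97181701660156) 0.07999924899820314
side bottle 412 [ 0.717 -0.182  0.092] (array([ 0.65775842, -0.12863309]), array([ 83.30773926, 252.17070007]), 59.52593994140625) 0.1855741386644085
```

View pics/crop1.png

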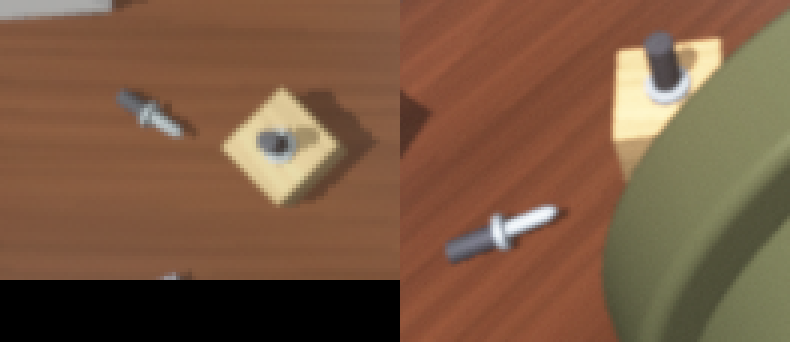

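The crop shows the dark-grip pin with its wide flange upright in the block, at crop (278,145) and (662,68). Its top is at 92 mm, as it must be. The lying pin is thinner, so the upright one is right. My search boxes were misplaced, so I'll refine the poses.

```bash
cat >> h.py <<'E'
def sel(Q,z,b):
    return (Q[...,2]>z[0])&(Q[...,2]<z[1])&(Q[...,0]>b[0])&(Q[...,0]<b[1])&(Q[...,1]>b[2])&(Q[...,1]<b[3])
E
python3 - <<'E'
from h import *
for n in ("top","side"):
  D=[shot(n)[1] for _ in range(3)]; d=np.median(D,0); Q=cloud(n,d)
  np.save("pics/c_%s.npy"%n,Q)
  for l,z,b in (("rack",(.036,.064),(.44,.75,-.15,.25)),("rackall",(.015,.11),(.44,.75,-.145,.25)),("tray",(.018,.04),(.38,.68,-.48,-.2)),("trayall",(.01,.04),(.38,.68,-.48,-.2)),
     ("block",(.036,.055),(.44,.6,.27,.4)),("pingrip",(.065,.1),(.44,.6,.27,.4)),("carttops",(.092,.106),(.5,.6,-.12,.2)),("knob",(.066,.1),(.62,.7,-.05,.08)),("fork",(.062,.076),(.5,.6,.1,.25)),
     ("jar",(.04,.07),(.6,.75,.25,.34)),("bottle",(.05,.16),(.6,.82,-.3,-.1))):
    m=cv2.morphologyEx(sel(Q,z,b).astype(np.uint8),cv2.MORPH_OPEN,np.ones((2,2)))>0
    if m.sum()>3:
        r=rect(Q,m); print(n,l,m.sum(),np.round(Q[m].mean(0),4),np.round(r[0],4),np.round(r[1]),round(r[2],1))
E
```

```text
top rack 4840 [0.61   0.037  0.0486] [0.6009 0.0307] [213. 328.] 5.0
top rackall 6147 [0.5951 0.0313 0.0539] [0.6001 0.0306] [215. 328.] 4.9
top tray 423 [ 0.5227 -0.3464  0.0148] [ 0.5205 -0.3458] [142. 270.] 79.4
top trayall 571 [ 0.526  -0.3485  0.0166] [ 0.5205 -0.3453] [143. 270.] 79.3
top block 393 [0.5152 0.3407 0.046 ] [0.5174 0.3436] [61. 63.] 46.6
top pingrip 38 [0.5157 0.3424 0.0791] [0.5167 0.3442] [13. 15.] 1.0
top carttops 640 [ 0.5412 -0.0151  0.0905] [ 0.5431 -0.0193] [ 62. 204.] 8.0
top knob 38 [0.6563 0.0204 0.0798] [0.659  0.0198] [18. 17.] 1.2
top fork 174 [0.5238 0.1663 0.0634] [0.5258 0.1668] [46. 39.] 4.4
top jar 152 [0.6926 0.2963 0.0547] [0.6942 0.2969] [38. 37.] 6.2
top bottle 748 [ 0.7501 -0.233   0.1003] [ 0.7163 -0.202 ] [111. 271.] 32.8
side rack 5445 [0.5959 0.0803 0.0537] [0.4917 0.2612] [309. 834.] 26.2
side rackall 8269 [0.5785 0.0722 0.0595] [0.5107 0.2235] [310. 918.] 26.2
side tray 733 [ 0.5194 -0.3045  0.0432] [0.4411 0.0246] [289. 956.] 12.9
side trayall 1103 [ 0.5241 -0.3135  0.0336] [0.4411 0.0246] [289. 956.] 12.9
side block 662 [0.5026 0.3697 0.0864] [0.4096 0.4318] [ 70. 409.] 53.3
side pingrip 158 [0.5206 0.3488 0.0798] [0.5453 0.3246] [15. 81.] 44.4
side carttops 866 [5.451e-01 2.000e-04 9.500e-02] [ 0.5682 -0.0741] [ 85. 329.] 5.0
side knob 91 [0.6611 0.0273 0.0784] [0.6697 0.0083] [15. 58.] 22.0
side fork 339 [0.5291 0.1724 0.0658] [0.5354 0.1499] [50. 85.] 3.2
side jar 344 [0.6951 0.3047 0.0549] [0.7091 0.2832] [38. 84.] 26.3
side bottle 866 [ 0.7498 -0.2136  0.0942] [ 0.7354 -0.2165] [111. 405.] 31.2
```

```bash
python3 - <<'E'
from h import *
th=np.radians(5); Rz=np.array([[np.cos(th),-np.sin(th)],[np.sin(th),np.cos(th)]])
for n in ("top","side"):
  Q=np.load("pics/c_%s.npy"%n)
  m=sel(Q,(.091,.106),(.48,.6,-.145,.22)).astype(np.uint8)
  k,L,st,ce=cv2.connectedComponentsWithStats(m,connectivity=4)
  pts=[]
  for i in range(1,k):
    if st[i,4]>15:
      p=Q[L==i]; r=rect(Q,L==i); pts.append(np.median(p,0)); print(n,"comp",st[i,4],np.round(p.mean(0),4),np.round(r[0],4),np.round(r[1]),round(r[2],1))
  for l,z,b in (("deck",(.036,.056),(.44,.75,-.15,.25)),("shut",(.052,.064),(.58,.75,-.15,.18)),("fork",(.064,.074),(.5,.56,.14,.2)),("knob",(.085,.1),(.62,.7,-.05,.08)),("pintop",(.085,.1),(.44,.6,.27,.4)),("block",(.04,.055),(.44,.6,.27,.4)),("trayrim",(.022,.04),(.37,.68,-.43,-.26))):
    mm=sel(Q,z,b).astype(np.uint8); k,L,st,ce=cv2.connectedComponentsWithStats(mm); i=1+np.argmax(st[1:,4]); M=L==i
    r=rect(Q,M); p=Q[M]
    print(n,l,st[i,4],np.round(np.median(p,0),4),np.round(r[0],4),np.round(r[1]),round(r[2],1))
    if l=="deck":
      q=p[:,:2]@Rz
      for ax,lo in((0,.0),(1,.0)):
        h,e=np.histogram(q[:,ax],bins=np.arange(q[:,ax].min()-.004,q[:,ax].max()+.006,.002)); t=np.median(h[h>0])*.5; w=np.where(h>t)[0]; print("   ax",ax,e[w[0]],e[w[-1]+1])
E
```

```text
top comp 142 [ 0.5512 -0.0889  0.0983] [ 0.5513 -0.0899] [32. 41.] 7.4
top comp 144 [ 0.5466 -0.0372  0.098 ] [ 0.5469 -0.0378] [32. 40.] 7.0
top comp 141 [0.5419 0.0143 0.098 ] [0.5422 0.014 ] [32. 40.] 6.2
top comp 141 [0.5375 0.066  0.0983] [0.5377 0.0656] [32. 40.] 6.8
top comp 16 [0.5111 0.0634 0.0962] [0.511  0.0634] [ 3. 21.] 1.6
top deck 3258 [0.5951 0.0417 0.0456] [0.5989 0.0372] [209. 320.] 4.9
   ax 0 0.4951522243878331 0.7051522243878332
   ax 1 -0.17538523121162092 0.14461476878837937
top shut 1708 [0.6574 0.0337 0.0572] [0.657 0.034] [ 75. 294.] 4.6
top fork 167 [0.5253 0.1701 0.0674] [0.5269 0.1693] [45. 39.] 8.7
top knob 32 [0.6589 0.0236 0.0909] [0.6589 0.0236] [17. 16.] 2.3
top pintop 28 [0.5184 0.3456 0.0916] [0.5187 0.3452] [15. 16.] 21.5
top block 373 [0.5174 0.3434 0.0475] [0.5192 0.3454] [65. 63.] 47.3
top trayrim 373 [ 0.5299 -0.3603  0.0285] [ 0.5204 -0.338 ] [129. 264.] 79.0
side comp 21 [ 0.5821 -0.0838  0.0948] [ 0.5823 -0.0841] [ 4. 26.] 3.8
side comp 323 [ 0.5516 -0.0554  0.0982] [ 0.554 -0.061] [32. 93.] 5.3
side comp 18 [ 0.5291 -0.0874  0.095 ] [ 0.52
[... 449 characters left out ...]
.5689 0.0724 0.095 ] [0.5695 0.0712] [ 5. 26.] 7.0
side comp 30 [0.5161 0.0673 0.0953] [0.5165 0.0668] [ 5. 26.] 3.1
side deck 3428 [0.5836 0.0995 0.0465] [0.6043 0.0399] [209. 321.] 4.9
   ax 0 0.5004821629571659 0.710482162957166
   ax 1 -0.17125261337136574 0.14874738662863454
side shut 1797 [0.6576 0.0613 0.0584] [0.6522 0.0339] [112. 293.] 7.1
side fork 320 [0.5313 0.1726 0.0684] [0.5328 0.1715] [47. 41.] 5.2
side knob 45 [0.662  0.0287 0.0918] [0.6632 0.0274] [18. 15.] 69.3
side pintop 86 [0.5221 0.3494 0.0921] [0.5235 0.3485] [17. 16.] 39.1
side block 658 [0.5257 0.3582 0.0488] [0.5244 0.3479] [64. 65.] 46.9
side trayrim 493 [ 0.5405 -0.3645  0.0275] [ 0.5258 -0.3354] [131. 264.] 78.9
```

Both cameras agree with the model sizes: deck 209 x 320 mm, yaw 4.9° and cartridge tops at 98 mm. They differ by about 5 mm in x and 3 mm in y. I'll start from the mean and calibrate against the gripper once it is in view.

```bash
cat >> h.py <<'E'
def plan(*T):
    "T: (x,y,z_tcp,yaw_deg) -> shift/turn from the present pose"
    o=ctrl.get_obs(); p=np.array(o["ee_pos"]); R0=R.from_euler("xyz",o["eef_rot"])
    print("t",round(float(o["time_s"]),2),"at",np.round(p,4),np.round(np.degrees(o["eef_rot"]),2),"w",round(float(o["grip_width"]),4),"F",np.round(o["force"],1))
    for x,y,z,yaw in T:
        s=R0.inv().apply(np.array([x,y,z])-p)/.05; w=(R0.inv()*R.from_euler("xyz",[np.pi,0,np.radians(yaw)])).as_rotvec()
        print("  ",np.round(s,3).tolist(),np.round(w,3).tolist())
E
python3 -c "
from h import *
plan((.54,.067,.22,95))"
```

```text
t 1.5 at [0.1677 0.5238 0.2195] [180.    -0.   162.25] w 0.0943 F [ 0.3 -0.2 -1.1]
   [-9.877, -6.431, -0.011] [0.0, -0.0, 1.174]
```

Emit:
move_arm:
  targets:
    - [1,-9.877,-6.431,0,0,0,1.174]
    - [1,-9.877,-6.431,0,0,0,1.174]
    - [1,-9.877,-6.431,0,0,0,1.174]
    - [1,-9.877,-6.431,0,0,0,1.174]
    - [1,-9.877,-6.431,0,0,0,1.174]
    - [1,-9.877,-6.431,0,0,0,1.174]
    - [1,-9.877,-6.431,0,0,0,1.174]
    - [1,-9.877,-6.431,0,0,0,1.174]
    - [1,-9.877,-6.431,0,0,0,1.174]
    - [1,-9.877,-6.431,0,0,0,1.174]
    - [1,-9.877,-6.431,0,0,0,1.174]
    - [1,-9.877,-6.431,0,0,0,1.174]
  grip_force: 25

```text
time_s: 2.7
ee_pos: [0.5413, 0.0646, 0.2194]
eef_rot: [3.141, 0.0, 1.657]
force: [0.9, 0.5, 0.8]
grip_width: 0.0942
grip_force: 0.0
```

```bash
python3 - <<'E'
from h import *
plan((.540,.067,.22,95),(.540,.067,.087,95))
im,d=shot("side"); Q=cloud("side",d)
o=ctrl.get_obs(); p=np.array(o["ee_pos"]); 
# fingertips: points z 0.205..0.225 near tcp
for z in ((.203,.212),(.212,.225),(.225,.24)):
    m=sel(Q,z,(.4,.7,-.06,.2)); q=(Q[m]-p); th=np.radians(95); 
    l=np.stack([q[:,0]*np.cos(th)+q[:,1]*np.sin(th), q[:,0]*np.sin(th)-q[:,1]*np.cos(th)],1)
    for s in (-1,1):
        g=l[(np.sign(l[:,1])==s)]
        if len(g)>5: print(z,s,len(g),"toolx",np.round(np.percentile(g[:,0],[2,50,98]),4),"tooly",np.round(np.percentile(g[:,1],[2,50,98]),4),)
a=im.copy()
for u in proj("side",[p,p+[0,0,-.014]]): cv2.circle(a,tuple(int(round(x)) for x in u),2,(255,0,0),-1)
cv2.imwrite("pics/s1.png",cv2.resize(a[40:290,170:420,::-1],(600,600),interpolation=3))
E
```

```text
t 2.7 at [0.5413 0.0646 0.2194] [1.7999e+02 1.0000e-02 9.4920e+01] w 0.0942 F [0.9 0.5 0.8]
   [0.05, -0.021, -0.011] [0.0, 0.0, -0.001]
   [0.051, -0.021, 2.649] [0.0, 0.0, -0.001]
(0.203, 0.212) 1 18 toolx [-0.0015  0.0091  0.0162] tooly [0.0465 0.0479 0.0532]
(0.212, 0.225) -1 46 toolx [-0.0004  0.0145  0.0163] tooly [-0.059  -0.0565 -0.0489]
(0.212, 0.225) 1 53 toolx [-0.0025  0.0133  0.0163] tooly [0.0463 0.048  0.0593]
(0.225, 0.24) -1 63 toolx [-0.0034  0.0137  0.0164] tooly [-0.0597 -0.058  -0.0475]
(0.225, 0.24) 1 64 toolx [-0.0037  0.0125  0.0161] tooly [0.0464 0.0487 0.0581]
```

View pics/s1.png

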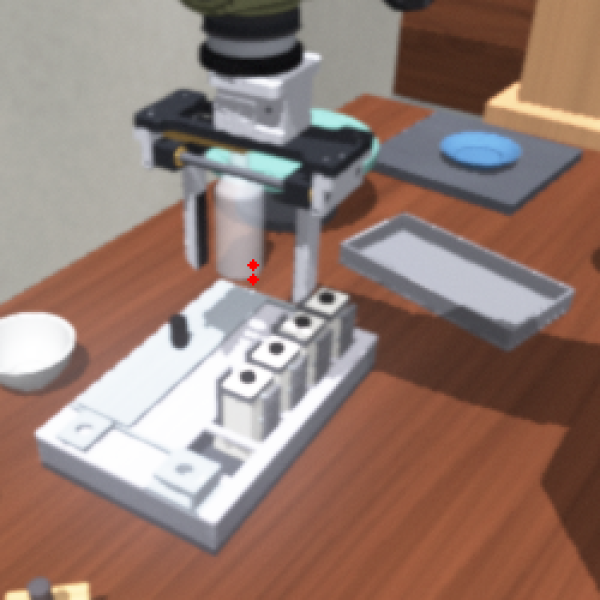

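The side camera shows the gripper above the cartridges at crop (253,270). The finger faces (47 and 59.6 mm) match the side cloud to about 0.5 mm along x, so I trust the side camera for x. Next I descend on cart3.

Emit:
move_arm:
  targets:
    - [1,0.068,0.03,0.5,0,0,0]
    - [1,0.068,0.03,1.2,0,0,0]
    - [1,0.068,0.03,1.9,0,0,0]
    - [1,0.068,0.03,2.5,0,0,0]
    - [1,0.068,0.03,2.848,0,0,0]
    - [1,0.068,0.03,2.848,0,0,0]
    - [-1,0.068,0.03,2.848,0,0,0]
    - [-1,0.068,0.03,2.848,0,0,0]
    - [-1,0.068,0.03,2.848,0,0,0]
    - [-1,0.068,0.03,2.848,0,0,0]
    - [-1,0.068,0.03,2.848,0,0,0]
    - [-1,0.068,0.03,2.848,0,0,0]
  grip_force: 25

```text
time_s: 3.95
ee_pos: [0.5414, 0.0706, 0.0775]
eef_rot: [3.141, 0.0, 1.658]
force: [0.3, 0.1, 4.6]
grip_width: 0.0497
grip_force: 4.9
```

Emit:
move_arm:
  targets:
    - [-1,0,0,0,0,0,0]
    - [-1,0,0,0,0,0,0]
    - [-1,0,0,0,0,0,0]

```text
time_s: 4.25
ee_pos: [0.5413, 0.0706, 0.0778]
eef_rot: [3.141, -0.0, 1.658]
force: [-3.9, -0.8, 10.1]
grip_width: 0.0418
grip_force: 25.1
```

Emit:
move_arm:
  targets:
    - [-1,0,0,-0.2,0,0,0]
    - [-1,0,0,-0.4,0,0,0]
    - [-1,0,0,-0.7,0,0,0]
    - [-1,0,0,-1.0,0,0,0]
    - [-1,0,0,-1.5,0,0,0]
    - [-1,0,0,-2.0,0,0,0]
    - [-1,0,0,-2.2,0,0,0]
    - [-1,0,0,-2.2,0,0,0]

```text
time_s: 5.05
ee_pos: [0.5416, 0.0706, 0.1883]
eef_rot: [3.139, 0.0, 1.658]
force: [-0.0, -0.9, -2.3]
grip_width: 0.0415
grip_force: 25.0
```

```bash
cat >> h.py <<'E'
def tray(n="top"):
    im,d=shot(n); Q=cloud(n,d); mm=sel(Q,(.021,.04),(.36,.7,-.47,-.2)).astype(np.uint8); k,L,st,ce=cv2.connectedComponentsWithStats(mm,connectivity=8); i=1+np.argmax(st[1:,4])
    r=rect(Q,L==i); print(n,"tray",st[i,4],np.round(r[0],4),np.round(r[1]),round(r[2],1)); return im,Q,r
E
python3 - <<'E'
from h import *
im,d=shot("side"); Q=cloud("side",d)
o=ctrl.get_obs(); p=np.array(o["ee_pos"]); m=sel(Q,(p[2]-.078,p[2]+.03),(.48,.6,.0,.13))
q=Q[m]; print(np.round(q.min(0),3),np.round(q.max(0),3))
plan()
tray("top");tray("side")
cv2.imwrite("pics/s2.png",cv2.resize(im[40:290,170:420,::-1],(600,600),interpolation=3))
E
```

```text
[0.509 0.047 0.121] [0.575 0.091 0.217]
t 5.1 at [0.5411 0.0705 0.1869] [179.99   0.    94.99] w 0.0412 F [ 0.9  0.6 -3.9]
top tray 410 [ 0.5206 -0.3379] [130. 264.] 79.0
side tray 642 [ 0.526  -0.3349] [132. 266.] 78.9
```

View pics/s2.png

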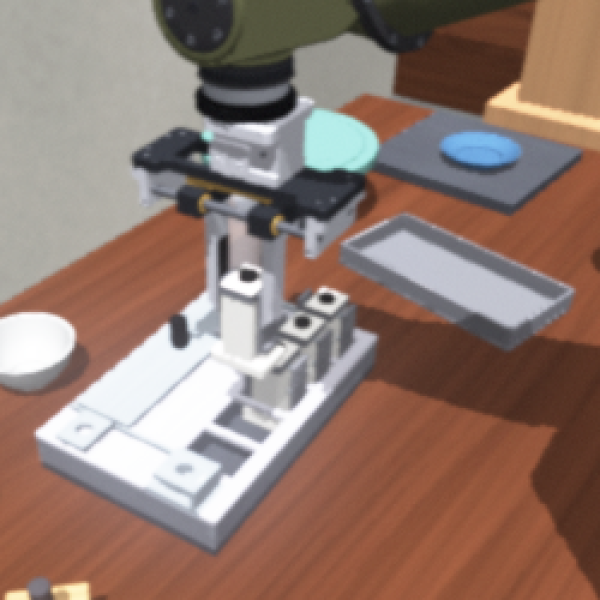

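The picture shows cart3 drawn clear of the rack, held by its tabs at crop (250,330). Three cartridges remain, and the tray is where it was. Now over the tray, near slot.

```bash
cat >> h.py <<'E'
TC=np.array([.5255,-.3355]); TY=-11.0
def slot(s,z,c=None,y=None):
    c=TC if c is None else c; y=np.radians(TY if y is None else y)
    return (c[0]+s*np.cos(y),c[1]+s*np.sin(y),z,np.degrees(y)+180)
E
python3 -c "
from h import *
plan(slot(-.084,.21),slot(-.084,.075))"
```

```text
t 5.2 at [0.5407 0.0705 0.1858] [-179.89   -0.     94.98] w 0.0414 F [-1.2  0.2 -2.1]
   [-7.6, -2.623, -0.48] [-0.002, -0.001, -1.292]
   [-7.6, -2.618, 2.22] [-0.002, -0.001, -1.292]
```

Emit:
move_arm:
  targets:
    - [-1,0,0,-0.48,0,0,0]
    - [-1,-7.6,-2.62,-0.48,0,0,-1.292]
    - [-1,-7.6,-2.62,-0.48,0,0,-1.292]
    - [-1,-7.6,-2.62,-0.48,0,0,-1.292]
    - [-1,-7.6,-2.62,-0.48,0,0,-1.292]
    - [-1,-7.6,-2.62,-0.48,0,0,-1.292]
    - [-1,-7.6,-2.62,-0.48,0,0,-1.292]
    - [-1,-7.6,-2.62,-0.48,0,0,-1.292]
    - [-1,-7.6,-2.62,-0.48,0,0,-1.292]
    - [-1,-7.6,-2.62,-0.48,0,0,-1.292]
    - [-1,-7.6,-2.62,-0.48,0,0,-1.292]
    - [-1,-7.6,-2.62,-0.48,0,0,-1.292]

```text
time_s: 6.4
ee_pos: [0.4429, -0.32, 0.2096]
eef_rot: [3.14, -0.002, 2.949]
force: [0.3, -0.2, -3.1]
grip_width: 0.0412
grip_force: 25.0
```

```bash
python3 -c "
from h import *
plan(slot(-.084,.075))
im,Q,r=tray('side')
o=ctrl.get_obs(); p=np.array(o['ee_pos']); q=Q[sel(Q,(p[2]-.085,p[2]-.02),(p[0]-.06,p[0]+.06,p[1]-.06,p[1]+.06))]-p; print(np.round(np.percentile(q,[1,99],axis=0),3))
"
```

```text
t 6.4 at [ 0.4429 -0.32    0.2096] [ 1.7993e+02 -1.2000e-01  1.6895e+02] w 0.0412 F [ 0.3 -0.2 -3.1]
   [-0.006, 0.008, 2.691] [0.001, -0.002, -0.001]
side tray 634 [ 0.526  -0.3348] [133. 266.] 78.8
[[-0.018 -0.016 -0.067]
 [ 0.028  0.033 -0.021]]
```

Emit:
move_arm:
  targets:
    - [-1,0,0,0.8,0,0,0]
    - [-1,0,0,1.6,0,0,0]
    - [-1,0,0,2.3,0,0,0]
    - [-1,0,0,2.6,0,0,0]
    - [-1,0,0,2.72,0,0,0]
    - [-1,0,0,2.72,0,0,0]
    - [-1,0,0,2.72,0,0,0]
    - [0.6,0,0,2.72,0,0,0]
    - [0.6,0,0,2.72,0,0,0]
    - [0.6,0,0,2.72,0,0,0]
    - [0.6,0,0,2.72,0,0,0]
    - [0.6,0,0,2.72,0,0,0]

```text
time_s: 7.65
ee_pos: [0.4439, -0.3195, 0.0754]
eef_rot: [-3.141, 0.001, 2.95]
force: [0.5, -0.4, -0.4]
grip_width: 0.0746
grip_force: 0.0
```

```bash
python3 -c "
from h import *
plan((.5463,.0175,.22,95),(.5463,.0175,.0775,95))"
```

```text
t 7.65 at [ 0.4439 -0.3195  0.0754] [-1.7998e+02  4.0000e-02  1.6901e+02] w 0.0746 F [ 0.5 -0.4 -0.4]
   [-0.728, 7.007, -2.894] [0.0, 0.001, 1.292]
   [-0.726, 7.008, -0.044] [0.0, 0.001, 1.292]
```

Emit:
move_arm:
  targets:
    - [0.6,0,0,-0.8,0,0,0]
    - [0.8,0,0,-1.8,0,0,0]
    - [1,-0.73,7.01,-2.9,0,0,1.292]
    - [1,-0.73,7.01,-2.9,0,0,1.292]
    - [1,-0.73,7.01,-2.9,0,0,1.292]
    - [1,-0.73,7.01,-2.9,0,0,1.292]
    - [1,-0.73,7.01,-2.9,0,0,1.292]
    - [1,-0.73,7.01,-2.9,0,0,1.292]
    - [1,-0.73,7.01,-2.9,0,0,1.292]
    - [1,-0.73,7.01,-2.9,0,0,1.292]
    - [1,-0.73,7.01,-2.9,0,0,1.292]
    - [1,-0.73,7.01,-2.9,0,0,1.292]

```text
time_s: 8.85
ee_pos: [0.5465, 0.0189, 0.2202]
eef_rot: [3.141, 0.0, 1.654]
force: [-0.8, -0.5, -0.3]
grip_width: 0.0941
grip_force: 0.0
```

```bash
python3 - <<'E'
from h import *
plan((.5463,.0175,.0775,95))
im,Q,r=tray("side"); tray("top")
cv2.imwrite("pics/s3.png",cv2.resize(im[40:290,170:420,::-1],(600,600),interpolation=3))
E
```

```text
t 8.85 at [0.5465 0.0189 0.2202] [179.98   0.    94.78] w 0.0941 F [-0.8 -0.5 -0.3]
   [-0.028, -0.008, 2.854] [0.0, 0.0, -0.004]
side tray 582 [ 0.5252 -0.3347] [133. 266.] 79.2
top tray 413 [ 0.5205 -0.3383] [131. 264.] 79.1
```

View pics/s3.png

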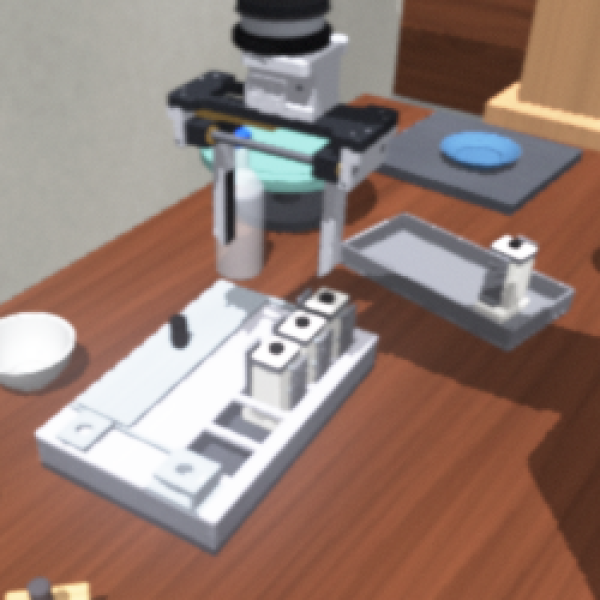

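Cart3 stands upright in the tray at crop (512,275), and three are left in the rack. Next is cart2.

Emit:
move_arm:
  targets:
    - [1,0,0,0.7,0,0,0]
    - [1,0,0,1.5,0,0,0]
    - [1,0,0,2.3,0,0,0]
    - [1,0,0,2.7,0,0,0]
    - [-1,0,0,2.85,0,0,0]
    - [-1,0,0,2.85,0,0,0]
    - [-1,0,0,2.85,0,0,0]
    - [-1,0,0,2.85,0,0,0]
    - [-1,0,0,2.85,0,0,0]
    - [-1,0,0,2.85,0,0,0]
    - [-1,0,0,2.85,0,0,0]
    - [-1,0,0,2.85,0,0,0]

```text
time_s: 10.15
ee_pos: [0.5465, 0.0177, 0.0787]
eef_rot: [3.141, 0.0, 1.658]
force: [-5.8, -1.1, 12.0]
grip_width: 0.0415
grip_force: 25.1
```

Emit:
move_arm:
  targets:
    - [-1,0,0,0,0,0,0]
    - [-1,0,0,-0.2,0,0,0]
    - [-1,0,0,-0.5,0,0,0]
    - [-1,0,0,-0.9,0,0,0]
    - [-1,0,0,-1.4,0,0,0]
    - [-1,0,0,-2.0,0,0,0]
    - [-1,0,0,-2.6,0,0,0]
    - [-1,0,0,-2.6,0,0,0]

```text
time_s: 10.95
ee_pos: [0.5477, 0.0177, 0.2119]
eef_rot: [3.135, 0.001, 1.658]
force: [0.1, -0.1, -2.2]
grip_width: 0.0416
grip_force: 25.0
```

```bash
python3 - <<'E'
from h import *
tray("side");tray("top")
plan(slot(-.028,.21),slot(-.028,.075))
E
```

```text
side tray 582 [ 0.526  -0.3357] [134. 267.] 78.8
top tray 414 [ 0.5205 -0.3381] [131. 264.] 79.2
t 11.05 at [0.5462 0.0177 0.2075] [179.98   0.    94.99] w 0.0415 F [-0.5  0.  -3.1]
   [-6.847, -1.566, -0.051] [0.0, 0.0, -1.292]
   [-6.847, -1.567, 2.649] [0.0, 0.0, -1.292]
```

Emit:
move_arm:
  targets:
    - [-1,-6.85,-1.57,-0.05,0,0,-1.292]
    - [-1,-6.85,-1.57,-0.05,0,0,-1.292]
    - [-1,-6.85,-1.57,-0.05,0,0,-1.292]
    - [-1,-6.85,-1.57,-0.05,0,0,-1.292]
    - [-1,-6.85,-1.57,-0.05,0,0,-1.292]
    - [-1,-6.85,-1.57,-0.05,0,0,-1.292]
    - [-1,-6.85,-1.57,-0.05,0,0,-1.292]
    - [-1,-6.85,-1.57,-0.05,0,0,-1.292]
    - [-1,-6.85,-1.57,-0.05,0,0,-1.292]
    - [-1,-6.85,-1.57,-0.05,0,0,-1.292]
    - [-1,-6.85,-1.57,-0.05,0,0,-1.292]
    - [-1,-6.85,-1.57,-0.05,0,0,-1.292]

```text
time_s: 12.25
ee_pos: [0.498, -0.3296, 0.2095]
eef_rot: [3.141, -0.001, 2.947]
force: [0.5, -0.4, -1.9]
grip_width: 0.0415
grip_force: 25.0
```

```bash
python3 -c "
from h import *
tray('side'); plan(slot(-.028,.0755))"
```

```text
side tray 591 [ 0.5255 -0.3359] [136. 265.] 78.8
t 12.3 at [ 0.4981 -0.3296  0.2098] [ 1.7999e+02 -3.0000e-02  1.6891e+02] w 0.0414 F [-0.1  0.2 -2.8]
   [-0.002, -0.011, 2.685] [0.0, -0.0, -0.002]
```

Emit:
move_arm:
  targets:
    - [-1,0,0,0.8,0,0,0]
    - [-1,0,0,1.6,0,0,0]
    - [-1,0,0,2.3,0,0,0]
    - [-1,0,0,2.6,0,0,0]
    - [-1,0,0,2.69,0,0,0]
    - [-1,0,0,2.69,0,0,0]
    - [-1,0,0,2.69,0,0,0]
    - [0.6,0,0,2.69,0,0,0]
    - [0.6,0,0,2.69,0,0,0]
    - [0.6,0,0,2.69,0,0,0]
    - [0.6,0,0,2.69,0,0,0]
    - [0.6,0,0,2.69,0,0,0]

```text
time_s: 13.5
ee_pos: [0.498, -0.3304, 0.0758]
eef_rot: [-3.141, 0.0, 2.95]
force: [-0.2, -0.3, -0.7]
grip_width: 0.0744
grip_force: 0.0
```

```bash
python3 -c "
from h import *
plan((.5508,-.0343,.22,95))"
```

```text
t 13.5 at [ 0.498  -0.3304  0.0758] [-1.7999e+02  3.0000e-02  1.6901e+02] w 0.0744 F [-0.2 -0.3 -0.7]
   [0.092, 6.015, -2.885] [0.0, 0.001, 1.292]
```

Emit:
move_arm:
  targets:
    - [0.6,0,0,-0.8,0,0,0]
    - [0.8,0,0,-1.8,0,0,0]
    - [1,0.092,6.015,-2.885,0,0,1.292]
    - [1,0.092,6.015,-2.885,0,0,1.292]
    - [1,0.092,6.015,-2.885,0,0,1.292]
    - [1,0.092,6.015,-2.885,0,0,1.292]
    - [1,0.092,6.015,-2.885,0,0,1.292]
    - [1,0.092,6.015,-2.885,0,0,1.292]
    - [1,0.092,6.015,-2.885,0,0,1.292]
    - [1,0.092,6.015,-2.885,0,0,1.292]
    - [1,0.092,6.015,-2.885,0,0,1.292]
    - [1,0.092,6.015,-2.885,0,0,1.292]

```text
time_s: 14.7
ee_pos: [0.5508, -0.034, 0.22]
eef_rot: [3.141, 0.0, 1.656]
force: [0.6, 0.0, 0.3]
grip_width: 0.0939
grip_force: 0.0
```

Emit:
move_arm:
  targets:
    - [1,0,0,0.7,0,0,0]
    - [1,0,0,1.5,0,0,0]
    - [1,0,0,2.3,0,0,0]
    - [1,0,0,2.7,0,0,0]
    - [-1,0,0,2.85,0,0,0]
    - [-1,0,0,2.85,0,0,0]
    - [-1,0,0,2.85,0,0,0]
    - [-1,0,0,2.85,0,0,0]
    - [-1,0,0,2.85,0,0,0]
    - [-1,0,0,2.85,0,0,0]
    - [-1,0,0,2.85,0,0,0]
    - [-1,0,0,2.85,0,0,0]

```text
time_s: 15.9
ee_pos: [0.5508, -0.0343, 0.0786]
eef_rot: [3.141, 0.0, 1.658]
force: [-7.0, 0.0, 13.3]
grip_width: 0.0417
grip_force: 25.1
```

Emit:
move_arm:
  targets:
    - [-1,0,0,0,0,0,0]
    - [-1,0,0,-0.2,0,0,0]
    - [-1,0,0,-0.5,0,0,0]
    - [-1,0,0,-0.9,0,0,0]
    - [-1,0,0,-1.4,0,0,0]
    - [-1,0,0,-2.0,0,0,0]
    - [-1,0,0,-2.6,0,0,0]
    - [-1,0,0,-2.6,0,0,0]

```text
time_s: 16.7
ee_pos: [0.5521, -0.0343, 0.2117]
eef_rot: [3.135, 0.001, 1.658]
force: [0.5, 0.3, -2.3]
grip_width: 0.0415
grip_force: 25.0
```

```bash
python3 - <<'E'
from h import *
tray("side");tray("top")
plan(slot(.028,.21),slot(.028,.075))
E
```

```text
side tray 540 [ 0.5253 -0.3347] [132. 265.] 79.0
top tray 413 [ 0.5206 -0.3378] [130. 264.] 79.0
t 16.8 at [ 0.5506 -0.0342  0.2073] [179.97   0.    94.99] w 0.0411 F [ 0.1 -0.4 -1.9]
   [-6.114, -0.487, -0.054] [0.0, 0.0, -1.292]
   [-6.114, -0.488, 2.646] [0.0, 0.0, -1.292]
```

Emit:
move_arm:
  targets:
    - [-1,-6.11,-0.49,-0.05,0,0,-1.292]
    - [-1,-6.11,-0.49,-0.05,0,0,-1.292]
    - [-1,-6.11,-0.49,-0.05,0,0,-1.292]
    - [-1,-6.11,-0.49,-0.05,0,0,-1.292]
    - [-1,-6.11,-0.49,-0.05,0,0,-1.292]
    - [-1,-6.11,-0.49,-0.05,0,0,-1.292]
    - [-1,-6.11,-0.49,-0.05,0,0,-1.292]
    - [-1,-6.11,-0.49,-0.05,0,0,-1.292]
    - [-1,-6.11,-0.49,-0.05,0,0,-1.292]
    - [-1,-6.11,-0.49,-0.05,0,0,-1.292]
    - [-1,-6.11,-0.49,-0.05,0,0,-1.292]
    - [-1,-6.11,-0.49,-0.05,0,0,-1.292]

```text
time_s: 18.0
ee_pos: [0.5528, -0.3404, 0.2092]
eef_rot: [3.141, -0.001, 2.947]
force: [-0.6, -0.7, -1.1]
grip_width: 0.0417
grip_force: 25.0
```

```bash
python3 -c "
from h import *
tray('side'); plan(slot(.028,.0755))"
```

```text
side tray 533 [ 0.5257 -0.3346] [132. 267.] 78.9
t 18.05 at [ 0.5528 -0.3405  0.2094] [ 1.7999e+02 -3.0000e-02  1.6889e+02] w 0.0411 F [-0.  -0.  -1.3]
   [-0.006, -0.007, 2.678] [0.0, -0.001, -0.002]
```

Emit:
move_arm:
  targets:
    - [-1,0,0,0.8,0,0,0]
    - [-1,0,0,1.6,0,0,0]
    - [-1,0,0,2.3,0,0,0]
    - [-1,0,0,2.6,0,0,0]
    - [-1,0,0,2.69,0,0,0]
    - [-1,0,0,2.69,0,0,0]
    - [-1,0,0,2.69,0,0,0]
    - [0.6,0,0,2.69,0,0,0]
    - [0.6,0,0,2.69,0,0,0]
    - [0.6,0,0,2.69,0,0,0]
    - [0.6,0,0,2.69,0,0,0]
    - [0.6,0,0,2.69,0,0,0]

```text
time_s: 19.25
ee_pos: [0.553, -0.3408, 0.0756]
eef_rot: [-3.141, 0.0, 2.95]
force: [-0.6, -0.1, 0.3]
grip_width: 0.0746
grip_force: 0.0
```

```bash
python3 -c "
from h import *
plan((.5553,-.0861,.22,95))"
```

```text
t 19.25 at [ 0.553  -0.3408  0.0756] [-1.7999e+02  2.0000e-02  1.6901e+02] w 0.0746 F [-0.6 -0.1  0.3]
   [0.924, 5.008, -2.89] [0.0, 0.0, 1.292]
```

Emit:
move_arm:
  targets:
    - [0.6,0,0,-0.8,0,0,0]
    - [0.8,0,0,-1.8,0,0,0]
    - [1,0.924,5.01,-2.89,0,0,1.292]
    - [1,0.924,5.01,-2.89,0,0,1.292]
    - [1,0.924,5.01,-2.89,0,0,1.292]
    - [1,0.924,5.01,-2.89,0,0,1.292]
    - [1,0.924,5.01,-2.89,0,0,1.292]
    - [1,0.924,5.01,-2.89,0,0,1.292]
    - [1,0.924,5.01,-2.89,0,0,1.292]
    - [1,0.924,5.01,-2.89,0,0,1.292]
    - [1,0.924,5.01,-2.89,0,0,1.292]
    - [1,0.924,5.01,-2.89,0,0,1.292]

```text
time_s: 20.45
ee_pos: [0.5553, -0.0859, 0.22]
eef_rot: [3.141, 0.0, 1.656]
force: [0.7, -0.7, 0.0]
grip_width: 0.0939
grip_force: 0.0
```

Emit:
move_arm:
  targets:
    - [1,0,0,0.7,0,0,0]
    - [1,0,0,1.5,0,0,0]
    - [1,0,0,2.3,0,0,0]
    - [1,0,0,2.7,0,0,0]
    - [-1,0,0,2.85,0,0,0]
    - [-1,0,0,2.85,0,0,0]
    - [-1,0,0,2.85,0,0,0]
    - [-1,0,0,2.85,0,0,0]
    - [-1,0,0,2.85,0,0,0]
    - [-1,0,0,2.85,0,0,0]
    - [-1,0,0,2.85,0,0,0]
    - [-1,0,0,2.85,0,0,0]

```text
time_s: 21.65
ee_pos: [0.5554, -0.0861, 0.0784]
eef_rot: [3.141, 0.0, 1.658]
force: [-5.2, 0.3, 11.8]
grip_width: 0.042
grip_force: 25.1
```

Emit:
move_arm:
  targets:
    - [-1,0,0,0,0,0,0]
    - [-1,0,0,-0.2,0,0,0]
    - [-1,0,0,-0.5,0,0,0]
    - [-1,0,0,-0.9,0,0,0]
    - [-1,0,0,-1.4,0,0,0]
    - [-1,0,0,-2.0,0,0,0]
    - [-1,0,0,-2.6,0,0,0]
    - [-1,0,0,-2.6,0,0,0]

```text
time_s: 22.45
ee_pos: [0.5566, -0.0862, 0.2117]
eef_rot: [3.135, 0.002, 1.658]
force: [0.3, 0.2, -1.5]
grip_width: 0.0415
grip_force: 25.0
```

```bash
python3 - <<'E'
from h import *
im,_,_=tray("side");tray("top")
plan(slot(.084,.21),slot(.084,.075))
cv2.imwrite("pics/s4.png",cv2.resize(im[40:290,170:420,::-1],(600,600),interpolation=3))
E
```

```text
side tray 382 [ 0.5085 -0.3312] [133. 231.] 79.9
top tray 397 [ 0.5208 -0.338 ] [130. 265.] 79.2
t 22.55 at [ 0.5552 -0.0859  0.2072] [179.98   0.    94.99] w 0.0418 F [-0.3  0.2 -2.6]
   [-5.384, 0.59, -0.055] [0.0, 0.0, -1.292]
   [-5.384, 0.589, 2.645] [0.0, 0.0, -1.292]
```

View pics/s4.png

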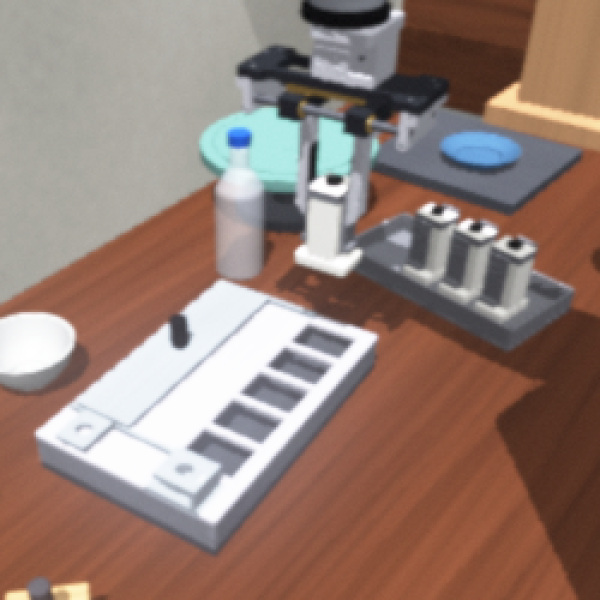

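The picture shows all sockets empty, three cartridges upright in the tray at crop (430–515,250) and the fourth in hand. The top camera confirms the tray hasn't moved.

Emit:
move_arm:
  targets:
    - [-1,-5.38,0.59,-0.05,0,0,-1.292]
    - [-1,-5.38,0.59,-0.05,0,0,-1.292]
    - [-1,-5.38,0.59,-0.05,0,0,-1.292]
    - [-1,-5.38,0.59,-0.05,0,0,-1.292]
    - [-1,-5.38,0.59,-0.05,0,0,-1.292]
    - [-1,-5.38,0.59,-0.05,0,0,-1.292]
    - [-1,-5.38,0.59,-0.05,0,0,-1.292]
    - [-1,-5.38,0.59,-0.05,0,0,-1.292]
    - [-1,-5.38,0.59,-0.05,0,0,-1.292]
    - [-1,-5.38,0.59,-0.05,0,0,-1.292]
    - [-1,-5.38,0.59,-0.05,0,0,-1.292]
    - [-1,-5.38,0.59,-0.05,0,0,-1.292]

```text
time_s: 23.75
ee_pos: [0.6079, -0.3512, 0.2091]
eef_rot: [3.141, -0.001, 2.947]
force: [0.4, -0.2, -2.6]
grip_width: 0.0414
grip_force: 25.0
```

```bash
python3 -c "
from h import *
tray('side'); plan(slot(.084,.0755))"
```

```text
side tray 483 [ 0.5259 -0.3344] [132. 266.] 79.5
t 23.8 at [ 0.608  -0.3513  0.2094] [ 1.7999e+02 -3.0000e-02  1.6890e+02] w 0.0412 F [ 0.3  0.  -1.7]
   [-0.002, -0.005, 2.677] [0.0, -0.001, -0.002]
```

Emit:
move_arm:
  targets:
    - [-1,0,0,0.8,0,0,0]
    - [-1,0,0,1.6,0,0,0]
    - [-1,0,0,2.3,0,0,0]
    - [-1,0,0,2.6,0,0,0]
    - [-1,0,0,2.69,0,0,0]
    - [-1,0,0,2.69,0,0,0]
    - [-1,0,0,2.69,0,0,0]
    - [0.6,0,0,2.69,0,0,0]
    - [0.6,0,0,2.69,0,0,0]
    - [0.6,0,0,2.69,0,0,0]
    - [0.6,0,0,2.69,0,0,0]
    - [0.6,0,0,2.69,0,0,0]

```text
time_s: 25.0
ee_pos: [0.6081, -0.3515, 0.0757]
eef_rot: [-3.141, 0.001, 2.95]
force: [0.4, -0.4, 0.3]
grip_width: 0.0746
grip_force: 0.0
```

```bash
python3 -c "
from h import *
plan((.668,.028,.22,95))"
```

```text
t 25.0 at [ 0.6081 -0.3515  0.0757] [-1.7999e+02  3.0000e-02  1.6901e+02] w 0.0746 F [ 0.4 -0.4  0.3]
   [0.27, 7.678, -2.889] [0.0, 0.001, 1.292]
```

Emit:
move_arm:
  targets:
    - [0.6,0,0,-0.8,0,0,0]
    - [0.8,0,0,-1.8,0,0,0]
    - [1,0,0,-2.8,0,0,0]
    - [1,0,0,-3.5,0,0,0]
    - [1,0.27,7.68,-3.5,0,0,1.292]
    - [1,0.27,7.68,-3.5,0,0,1.292]
    - [1,0.27,7.68,-3.5,0,0,1.292]
    - [1,0.27,7.68,-3.5,0,0,1.292]
    - [1,0.27,7.68,-3.5,0,0,1.292]
    - [1,0.27,7.68,-3.5,0,0,1.292]
    - [1,0.27,7.68,-3.5,0,0,1.292]
    - [1,0.27,7.68,-3.5,0,0,1.292]

```text
time_s: 26.2
ee_pos: [0.668, 0.0308, 0.2506]
eef_rot: [3.141, -0.0, 1.762]
force: [0.1, -0.6, -1.0]
grip_width: 0.0942
grip_force: 0.0
```

Emit:
move_arm:
  targets:
    - [1,0,0,0,0,0,0]
    - [1,0,0,0,0,0,0]

```text
time_s: 26.4
ee_pos: [0.668, 0.0288, 0.2503]
eef_rot: [-3.142, 0.0, 1.77]
force: [0.2, -0.7, -0.2]
grip_width: 0.094
grip_force: 0.0
```

```bash
python3 - <<'E'
from h import *
im,Q,_=tray("top"); s,d=shot("side"); S=cloud("side",d)
m=sel(S,(.085,.1),(.62,.7,-.05,.08)); print("knob",m.sum(),np.median(S[m],0))
plan((.663,.028,.078,95))
cv2.imwrite("pics/s5.png",cv2.resize(s[40:290,170:420,::-1],(600,600),interpolation=3))
E
```

```text
top tray 419 [ 0.521  -0.3377] [131. 265.] 79.3
knob 42 [0.66307613 0.02903664 0.09201378]
t 26.5 at [0.6679 0.0271 0.2504] [1.8000e+02 1.0000e-02 1.0129e+02] w 0.0938 F [-0.  -0.5  0.5]
   [0.037, -0.093, 3.448] [0.0, 0.0, 0.11]
```

View pics/s5.png

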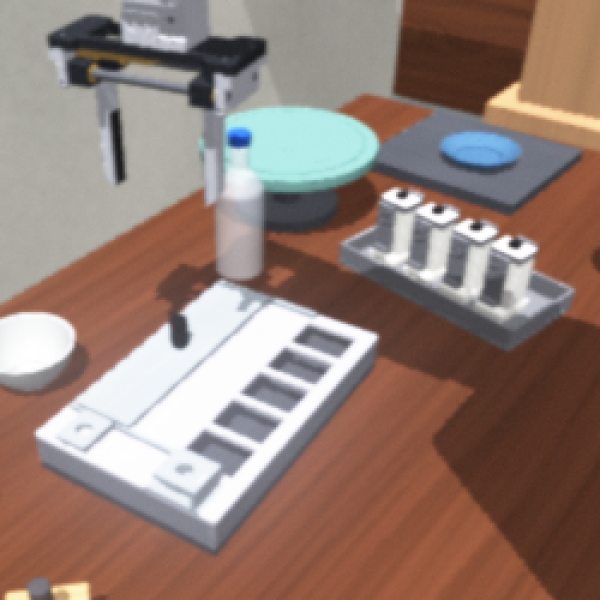

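All four cartridges stand in the tray at crop (400–515,245), and the knob is at crop (180,330), x = 0.663. Now I grip the knob.

Emit:
move_arm:
  targets:
    - [1,0.037,-0.093,0.8,0,0,0.11]
    - [1,0.037,-0.093,1.6,0,0,0.11]
    - [1,0.037,-0.093,2.4,0,0,0.11]
    - [1,0.037,-0.093,3.0,0,0,0.11]
    - [1,0.037,-0.093,3.4,0,0,0.11]
    - [0,0.037,-0.093,3.44,0,0,0.11]
    - [-1,0.037,-0.093,3.44,0,0,0.11]
    - [-1,0.037,-0.093,3.44,0,0,0.11]
    - [-1,0.037,-0.093,3.44,0,0,0.11]
    - [-1,0.037,-0.093,3.44,0,0,0.11]
    - [-1,0.037,-0.093,3.44,0,0,0.11]
    - [-1,0.037,-0.093,3.44,0,0,0.11]
  grip_force: 15

```text
time_s: 27.7
ee_pos: [0.6631, 0.0291, 0.0785]
eef_rot: [3.141, 0.0, 1.657]
force: [0.1, -0.9, -0.1]
grip_width: 0.0415
grip_force: 0.0
```

Emit:
move_arm:
  targets:
    - [-1,0,0,0,0,0,0]
    - [-1,0,0,0,0,0,0]
    - [-1,0,0,0,0,0,0]

```text
time_s: 28.0
ee_pos: [0.663, 0.0291, 0.0783]
eef_rot: [-3.141, -0.0, 1.657]
force: [-0.9, 0.2, 0.5]
grip_width: 0.0197
grip_force: 15.0
```

```bash
python3 -c "
from h import *
plan((.5463,.0180,.078,95))"
```

```text
t 28.0 at [0.663  0.0291 0.0783] [-179.99   -0.     94.95] w 0.0197 F [-0.9  0.2  0.5]
   [-0.019, -2.345, 0.005] [-0.0, -0.0, -0.001]
```

Emit:
move_arm:
  targets:
    - [-1,0,-0.2,0,0,0,0]
    - [-1,0,-0.5,0,0,0,0]
    - [-1,0,-0.8,0,0,0,0]
    - [-1,0,-1.1,0,0,0,0]
    - [-1,0,-1.4,0,0,0,0]
    - [-1,0,-1.7,0,0,0,0]
    - [-1,0,-1.95,0,0,0,0]
    - [-1,0,-2.1,0,0,0,0]
    - [-1,0,-2.2,0,0,0,0]
    - [-1,0,-2.28,0,0,0,0]
    - [-1,0,-2.33,0,0,0,0]
    - [-1,0,-2.33,0,0,0,0]

```text
time_s: 29.2
ee_pos: [0.5467, 0.0191, 0.0782]
eef_rot: [-3.141, -0.0, 1.657]
force: [-1.7, 2.1, -0.4]
grip_width: 0.0194
grip_force: 15.0
```

Emit:
move_arm:
  targets:
    - [-1,0,-0.02,0,0,0,0]
    - [-1,0,-0.04,0,0,0,0]
    - [-1,0,-0.04,0,0,0,0]

```text
time_s: 29.5
ee_pos: [0.5456, 0.019, 0.0783]
eef_rot: [3.14, -0.0, 1.657]
force: [5.6, 3.5, -5.9]
grip_width: 0.0199
grip_force: 15.0
```

Emit:
move_arm:
  targets:
    - [-1,0,-0.03,0,0,0,0]
    - [-1,0,-0.06,0,0,0,0]
    - [-1,0,-0.06,0,0,0,0]
    - [-1,0,-0.06,0,0,0,0]

```text
time_s: 29.9
ee_pos: [0.5452, 0.0189, 0.0784]
eef_rot: [3.133, 0.0, 1.657]
force: [29.8, 7.0, -22.1]
grip_width: 0.0202
grip_force: 15.0
```

It's at the stop: 30 N and no more travel. I back off, release, rise and look.

Emit:
move_arm:
  targets:
    - [-1,0,0.06,0,0,0,0]
    - [-1,0,0.06,0,0,0,0]
    - [0,0,0.06,0,0,0,0]
    - [0,0,0.06,0,0,0,0]
    - [0,0,0.06,0,0,0,0]
    - [0,0,0.06,-0.8,0,0,0]
    - [0,0,0.06,-1.8,0,0,0]
    - [0,0,0.06,-2.8,0,0,0]
    - [0,-2,-3,-3.2,0,0,0]
    - [0,-2,-3,-3.2,0,0,0]
    - [0,-2,-3,-3.2,0,0,0]
    - [0,-2,-3,-3.2,0,0,0]

```text
time_s: 31.1
ee_pos: [0.399, -0.0951, 0.2388]
eef_rot: [3.141, 0.001, 1.657]
force: [-0.2, -0.8, 0.2]
grip_width: 0.0468
grip_force: 0.0
```

```bash
python3 - <<'E'
from h import *
plan()
for n in ("top","side"):
  im,d=shot(n); Q=cloud(n,d)
  for l,z,b in (("knob",(.085,.1),(.49,.6,-.05,.08)),("fork",(.064,.074),(.49,.57,.12,.22)),("block",(.04,.055),(.4,.65,.25,.45)),("pintop",(.085,.1),(.4,.65,.25,.45))):
    mm=sel(Q,z,b).astype(np.uint8); k,L,st,ce=cv2.connectedComponentsWithStats(mm); 
    if k<2: print(n,l,"none"); continue
    i=1+np.argmax(st[1:,4]); M=L==i; r=rect(Q,M); print(n,l,st[i,4],np.round(np.median(Q[M],0),4),np.round(r[0],4),np.round(r[1]),round(r[2],1))
  print(n,[(np.round(q["point"],1).tolist(),np.round(ray(n,q["point"],.068),4)[:2],round(float(q["score"]),2)) for q in ctrl.tip_of(n,"fork_hole")[:2]])
  a=im[170:240,200:320] if n=="top" else im[150:290,170:310]
  cv2.imwrite("pics/%s6.png"%n,cv2.resize(a[:,:,::-1],None,fx=5 if n=="top" else 4,fy=5 if n=="top" else 4,interpolation=3))
a=cv2.imread("pics/top6.png");b=cv2.imread("pics/side6.png"); a=cv2.resize(a,(420,245)); b=cv2.resize(b,(380,380)); o=np.zeros((380,800,3),np.uint8); o[:245,:420]=a;o[:,420:]=b; cv2.imwrite("pics/both6.png",o)
E
```

```text
t 31.1 at [ 0.399  -0.0951  0.2388] [1.7997e+02 4.0000e-02 9.4910e+01] w 0.0468 F [-0.2 -0.8  0.2]
top knob 35 [0.5417 0.0138 0.0909] [0.5418 0.014 ] [17. 17.] 48.7
top fork 148 [0.5257 0.1693 0.0677] [0.5269 0.1693] [45. 40.] 7.8
top block 366 [0.5175 0.3447 0.0473] [0.5194 0.3456] [66. 63.] 47.4
top pintop 26 [0.5186 0.3455 0.0913] [0.5186 0.3453] [12. 16.] 1.4
top []
side knob 51 [0.545  0.0191 0.092 ] [0.5469 0.0176] [18. 18.] 10.1
side fork 319 [0.5307 0.1727 0.0684] [0.5328 0.1717] [48. 42.] 4.4
side block 961 [0.5173 0.3541 0.0486] [0.5241 0.3482] [64. 66.] 47.3
side pintop 86 [0.5218 0.3499 0.0919] [0.5232 0.3485] [16. 16.] 47.5
side [([246.6, 232.9], array([0.5378, 0.1663]), 0.97)]
```

View pics/both6.png

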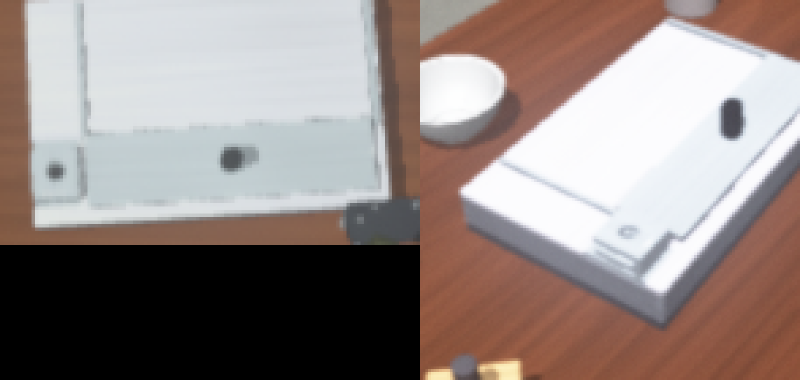

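The picture shows the shutter covering the sockets, with the knob at crop (232,158) and the tongue in the fork at (55,172). Relative to the gripped knob, both cameras agree on the pin to within 1 mm: (0.522, 0.348). Now above the pin, closing along y.

```bash
python3 -c "
from h import *
plan((.522,.3477,.2,185))"
```

```text
t 31.3 at [ 0.4012 -0.0943  0.2388] [1.7994e+02 3.0000e-02 9.4860e+01] w 0.0466 F [ 0.2 -0.4 -0.1]
   [8.604, 3.156, 0.774] [0.0, 0.001, -1.573]
```

Emit:
move_arm:
  targets:
    - [0.3,8.604,3.156,0.4,0,0,-1.573]
    - [0.3,8.604,3.156,0.4,0,0,-1.573]
    - [0.3,8.604,3.156,0.4,0,0,-1.573]
    - [0.3,8.604,3.156,0.4,0,0,-1.573]
    - [0.3,8.604,3.156,0.4,0,0,-1.573]
    - [0.3,8.604,3.156,0.4,0,0,-1.573]
    - [0.3,8.604,3.156,0.4,0,0,-1.573]
    - [0.3,8.604,3.156,0.4,0,0,-1.573]
    - [0.3,8.604,3.156,0.4,0,0,-1.573]
    - [0.3,8.604,3.156,0.4,0,0,-1.573]
    - [0.3,8.604,3.156,0.4,0,0,-1.573]
    - [0.3,8.604,3.156,0.4,0,0,-1.573]

```text
time_s: 32.5
ee_pos: [0.5208, 0.3498, 0.217]
eef_rot: [-3.141, -0.001, -3.05]
force: [-0.1, 0.4, -0.2]
grip_width: 0.061
grip_force: 0.0
```

Emit:
move_arm:
  targets:
    - [0.3,0,0,0,0,0,0]
    - [0.3,0,0,0,0,0,0]

```text
time_s: 32.7
ee_pos: [0.5212, 0.3484, 0.2182]
eef_rot: [-3.142, -0.0, -3.055]
force: [0.1, 0.3, 0.4]
grip_width: 0.0611
grip_force: 0.0
```

```bash
python3 - <<'E'
from h import *
im,d=shot("side"); Q=cloud("side",d)
for l,z,b in (("block",(.04,.055),(.4,.65,.25,.45)),("pintop",(.085,.1),(.4,.65,.25,.45))):
    mm=sel(Q,z,b).astype(np.uint8); k,L,st,ce=cv2.connectedComponentsWithStats(mm); i=1+np.argmax(st[1:,4]); M=L==i; r=rect(Q,M); print(l,st[i,4],np.round(np.median(Q[M],0),4),np.round(r[0],4),np.round(r[1]),round(r[2],1))
plan((.522,.3477,.075,185))
E
```

```text
block 967 [0.5171 0.3543 0.0486] [0.5241 0.3482] [64. 66.] 46.7
pintop 85 [0.5222 0.3492 0.0922] [0.5234 0.3487] [17. 16.] 31.0
t 32.75 at [0.5213 0.3482 0.2184] [ 1.8000e+02  1.0000e-02 -1.7502e+02] w 0.0611 F [ 0.1  0.1 -0.8]
   [-0.013, -0.012, 2.867] [0.0, 0.0, -0.0]
```

Emit:
move_arm:
  targets:
    - [0.3,0,0,0.7,0,0,0]
    - [0.3,0,0,1.4,0,0,0]
    - [0.3,0,0,2.1,0,0,0]
    - [0.3,0,0,2.6,0,0,0]
    - [0.3,0,0,2.86,0,0,0]
    - [0.3,0,0,2.86,0,0,0]
    - [-0.3,0,0,2.86,0,0,0]
    - [-1,0,0,2.86,0,0,0]
    - [-1,0,0,2.86,0,0,0]
    - [-1,0,0,2.86,0,0,0]
    - [-1,0,0,2.86,0,0,0]
    - [-1,0,0,2.86,0,0,0]
  grip_force: 20

```text
time_s: 33.95
ee_pos: [0.5214, 0.348, 0.0755]
eef_rot: [-3.141, 0.0, -3.053]
force: [-0.1, -4.1, 1.9]
grip_width: 0.0176
grip_force: 20.0
```

Emit:
move_arm:
  targets:
    - [-1,0,0,0,0,0,0]
    - [-1,0,0,-0.3,0,0,0]
    - [-1,0,0,-0.7,0,0,0]
    - [-1,0,0,-1.2,0,0,0]
    - [-1,0,0,-1.8,0,0,0]
    - [-1,0,0,-2,0,0,0]
    - [-1,0,0,-2,0,0,0]

```text
time_s: 34.65
ee_pos: [0.5217, 0.3486, 0.177]
eef_rot: [3.14, 0.003, -3.053]
force: [0.1, -1.0, -0.6]
grip_width: 0.0175
grip_force: 20.0
```

```bash
python3 - <<'E'
from h import *
plan((.5319,.172,.17,185))
im,d=shot("side")
cv2.imwrite("pics/s7.png",cv2.resize(im[130:380,90:340,::-1],(600,600),interpolation=3))
E
```

```text
t 34.65 at [0.5217 0.3486 0.177 ] [ 1.7992e+02  1.5000e-01 -1.7492e+02] w 0.0175 F [ 0.1 -1.  -0.6]
   [0.109, -3.536, 0.134] [0.001, 0.003, 0.001]
```

View pics/s7.png

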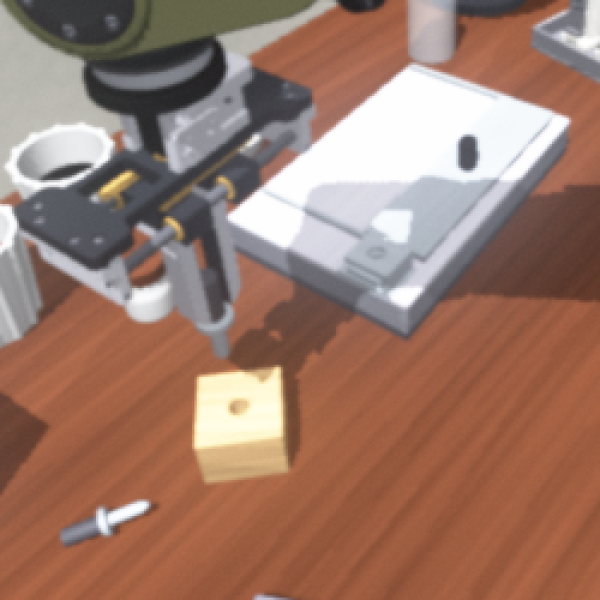

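The pin is held upright by its grip at crop (210,290), and the block's hole is empty. Now over the fork, tip about 20 mm above it.

Emit:
move_arm:
  targets:
    - [-1,0.109,-0.5,0,0,0,0]
    - [-1,0.109,-1.2,0,0,0,0]
    - [-1,0.109,-2,0,0,0,0]
    - [-1,0.109,-2.8,0.1,0,0,0]
    - [-1,0.109,-3.3,0.3,0,0,0]
    - [-1,0.109,-3.53,0.45,0,0,0]
    - [-1,0.109,-3.53,0.45,0,0,0]
    - [-1,0.109,-3.53,0.45,0,0,0]
    - [-1,0.109,-3.53,0.45,0,0,0]

```text
time_s: 35.6
ee_pos: [0.5314, 0.1731, 0.1529]
eef_rot: [3.141, 0.0, -3.052]
force: [1.4, 0.0, -1.2]
grip_width: 0.0174
grip_force: 20.0
```

```bash
python3 - <<'E'
from h import *
o=ctrl.get_obs(); p=np.array(o["ee_pos"]); plan((.5319,.1722,.155,185))
D=[];
for _ in range(3): im,d=shot("side"); D.append(d)
Q=cloud("side",np.median(D,0)); zf=p[2]-.027
K,Rm,t=cam("side"); c=-Rm.T@t; print("cam dir",np.round(c-p,3))
for l,z in (("flange",(zf-.001,zf+.007)),("shaft",(zf-.032,zf-.004)),("shaftlow",(zf-.036,zf-.018))):
    m=sel(Q,z,(p[0]-.03,p[0]+.03,p[1]-.03,p[1]+.03)); q=Q[m]; r=rect(Q,m); print(l,m.sum(),np.round(np.median(q,0),4),np.round(r[0],4),np.round(r[1]),np.round(q[:,:2].min(0),4),np.round(q[:,:2].max(0),4))
mm=sel(Q,(.062,.074),(.49,.57,.12,.22)); r=rect(Q,mm); print("fork",mm.sum(),np.round(r[0],4),np.round(r[1]),r[2])
a=im.copy()
for T in ((p+[0,0,-.027-.04]),np.array([.5319,.1722,.068])):
    for u in proj("side",T): print(u); 
cv2.imwrite("pics/s8.png",cv2.resize(a[150:270,200:320,::-1],(600,600),interpolation=3))
E
```

```text
t 35.6 at [0.5314 0.1731 0.1529] [ 1.7999e+02  1.0000e-02 -1.7485e+02] w 0.0174 F [ 1.4  0.  -1.2]
   [-0.008, -0.02, -0.042] [0.0, 0.0, 0.003]
cam dir [-0.362  0.394  0.452]
flange 66 [0.5267 0.1826 0.1316] [0.5305 0.1789] [27. 19.] [0.5202 0.1635] [0.5456 0.1892]
shaft 53 [0.5304 0.1794 0.1075] [0.5308 0.1774] [12.  6.] [0.5279 0.1708] [0.5361 0.1819]
shaftlow 34 [0.5307 0.1791 0.0998] [0.5315 0.178 ] [11.  5.] [0.5279 0.1726] [0.537  0.1819]
fork 318 [0.533  0.1717] [48. 41.] 3.7132699489593506
[246.45331137 229.8887941 ]
[246.92604499 235.65204939]
```

View pics/s8.png

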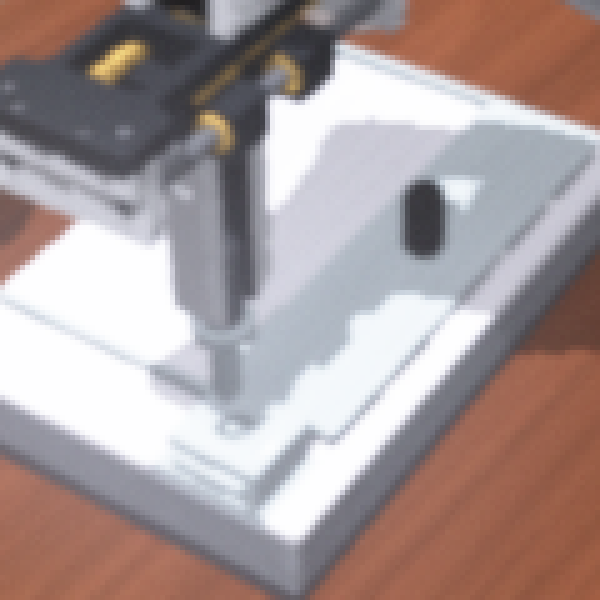

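The picture shows the pin at crop (226,400) a little left of the fork hole at (233,425), about 1.5 px or 3 mm. I'll measure this offset properly in the same camera before lowering.

```bash
python3 - <<'E'
from h import *
p=np.array(ctrl.get_obs()["ee_pos"]); ims=[];D=[]
for _ in range(4): im,d=shot("side"); ims.append(im.astype(float).mean(2)); D.append(d)
Q=cloud("side",np.median(D,0)); G=np.mean(ims,0)
tipz=p[2]-.067
for z0,z1 in ((tipz+.008,tipz+.018),(tipz+.018,tipz+.03),(tipz+.04,tipz+.047)):
    m=sel(Q,(z0,z1),(p[0]-.03,p[0]+.03,p[1]-.03,p[1]+.03)); v,u=np.where(m)
    P=np.array([p[0],p[1],(z0+z1)/2]); 
    rows=[(r,u[v==r].min(),u[v==r].max()) for r in np.unique(v)]
    print("obs col",np.mean([(a+b)/2 for _,a,b in rows]),"rows",v.min(),v.max(),"pred",proj("side",[P,[p[0],p[1],z0],[p[0],p[1],z1]]).round(2).tolist(), rows[:4])
# hole
print(G[228:244,238:256].round().astype(int))
for P in ([.533,.1717,.068],[.5319,.1722,.068],[p[0],p[1],.068],[p[0]+.005,p[1],.068],[p[0],p[1]+.005,.068]): print(proj("side",P).round(2))
print(ray("side",(246.3,234.6),.068))
E
```

```text
obs col 244.6 rows 225 229 pred [[246.3, 225.2], [246.41, 226.97], [246.2, 223.42]] [(np.int64(225), np.int64(242), np.int64(247)), (np.int64(226), np.int64(242), np.int64(247)), (np.int64(227), np.int64(242), np.int64(247)), (np.int64(228), np.int64(243), np.int64(246))]
obs col 244.83333333333334 rows 220 225 pred [[246.08, 221.26], [246.2, 223.42], [245.95, 219.08]] [(np.int64(220), np.int64(247), np.int64(247)), (np.int64(221), np.int64(242), np.int64(247)), (np.int64(222), np.int64(242), np.int64(247)), (np.int64(223), np.int64(242), np.int64(247))]
obs col 245.9 rows 210 219 pred [[245.66, 214.08], [245.73, 215.39], [245.58, 212.77]] [(np.int64(210), np.int64(249), np.int64(249)), (np.int64(211), np.int64(249), np.int64(249)), (np.int64(212), np.int64(249), np.int64(250)), (np.int64(213), np.int64(249), np.int64(250))]
[[168 159 165 174 172 156 148 147 152 161 179 187 188 187 186 185 186 186]
 [199 185 177 183 184 173 159 155 160 174 184 189 187 188 186 188 191 191]
 [222 219 215 204 194 187 178 170 172 181 188 189 188 188 188 196 211 215]
 [240 242 242 232 215 204 194 187 185 
[... 362 characters left out ...]
 207 218 221 216 213 215 231 242 246 248 249 250]
 [249 250 250 250 248 243 233 225 222 225 232 238 244 247 248 249 250 251]
 [247 248 249 250 250 249 247 245 243 244 246 247 248 248 249 251 252 251]
 [234 242 246 248 249 250 250 249 249 249 249 249 249 249 251 253 253 249]
 [214 221 233 242 246 248 249 249 249 250 249 249 249 250 252 252 249 235]
 [227 211 208 221 233 241 245 248 249 249 250 250 250 250 250 248 237 206]
 [239 230 217 208 206 214 228 239 245 248 249 249 249 249 246 236 206 171]
 [232 237 238 230 220 216 210 214 228 239 245 247 248 246 236 206 172 157]]
[[246.68 235.29]]
[[246.93 235.65]]
[[246.93 235.9 ]]
[[245.12 234.87]]
[[245.39 237.25]]
[0.53496801 0.17062315 0.068     ]
```

```bash
python3 - <<'E'
from h import *
from scipy.optimize import least_squares
p=np.array(ctrl.get_obs()["ee_pos"]); D=[shot("side")[1] for _ in range(3)]
Q=cloud("side",np.median(D,0)); tipz=p[2]-.067
m=sel(Q,(tipz+.01,tipz+.034),(p[0]-.012,p[0]+.012,p[1]-.005,p[1]+.015)); q=Q[m][:,:2]
r=least_squares(lambda c:np.hypot(*(q-c).T)-.006,p[:2],loss="soft_l1",f_scale=.001); print("shaft axis (side)",r.x,"n",len(q),"tcp",p[:2])
plan((.531,.1695,.155,185),(.531,.1695,.128,185))
E
```

```text
shaft axis (side) [0.53459311 0.17405539] n 48 tcp [0.53144741 0.17218163]
t 36.1 at [0.5315 0.172  0.1529] [ 180.      0.   -174.93] w 0.0174 F [ 0.3  0.7 -0.9]
   [0.014, -0.048, -0.042] [0.0, 0.0, 0.001]
   [0.014, -0.048, 0.498] [0.0, 0.0, 0.001]
```

Emit:
move_arm:
  targets:
    - [-1,0.014,-0.05,0,0,0,0]
    - [-1,0.014,-0.05,0.1,0,0,0]
    - [-1,0.014,-0.05,0.2,0,0,0]
    - [-1,0.014,-0.05,0.28,0,0,0]
    - [-1,0.014,-0.05,0.34,0,0,0]
    - [-1,0.014,-0.05,0.38,0,0,0]
    - [-1,0.014,-0.05,0.42,0,0,0]
    - [-1,0.014,-0.05,0.42,0,0,0]

```text
time_s: 36.9
ee_pos: [0.5309, 0.1694, 0.1316]
eef_rot: [-3.142, -0.0, -3.053]
force: [-0.2, -0.1, -0.9]
grip_width: 0.0174
grip_force: 20.0
```

Emit:
move_arm:
  targets:
    - [-1,0,0,0.05,0,0,0]
    - [-1,0,0,0.1,0,0,0]
    - [-1,0,0,0.15,0,0,0]
    - [-1,0,0,0.2,0,0,0]
    - [-1,0,0,0.2,0,0,0]

```text
time_s: 37.4
ee_pos: [0.5308, 0.1693, 0.1213]
eef_rot: [-3.141, -0.001, -3.053]
force: [-0.8, -0.1, -0.8]
grip_width: 0.0176
grip_force: 20.0
```

Emit:
move_arm:
  targets:
    - [-1,0,0,0.06,0,0,0]
    - [-1,0,0,0.12,0,0,0]
    - [-1,0,0,0.18,0,0,0]
    - [-1,0,0,0.24,0,0,0]
    - [-1,0,0,0.3,0,0,0]
    - [-1,0,0,0.36,0,0,0]
    - [-1,0,0,0.42,0,0,0]
    - [-1,0,0,0.46,0,0,0]
    - [-1,0,0,0.46,0,0,0]

```text
time_s: 38.3
ee_pos: [0.5309, 0.1694, 0.0985]
eef_rot: [-3.142, -0.0, -3.053]
force: [1.0, -0.1, -0.7]
grip_width: 0.0175
grip_force: 20.0
```

Emit:
move_arm:
  targets:
    - [-1,0,0,0.03,0,0,0]
    - [-1,0,0,0.06,0,0,0]
    - [-1,0,0,0.08,0,0,0]
    - [-1,0,0,0.08,0,0,0]

```text
time_s: 38.7
ee_pos: [0.5311, 0.1694, 0.0955]
eef_rot: [3.142, 0.001, -3.053]
force: [-3.4, -0.8, 6.4]
grip_width: 0.0174
grip_force: 20.0
```

Emit:
move_arm:
  targets:
    - [-1,0,0,0.02,0,0,0]
    - [-1,0,0,0.02,0,0,0]
    - [-0.4,0,0,0,0,0,0]
    - [-0.2,0,0,0,0,0,0]
    - [0.2,0,0,0,0,0,0]
    - [0.2,0,0,-0.3,0,0,0]
    - [0.2,0,0,-1,0,0,0]
    - [0.2,0,0,-2,0,0,0]
    - [0.2,0,0,-3,0,0,0]
    - [0.2,4,0,-3,0,0,0]
    - [0.2,4,0,-3,0,0,0]
    - [0.2,4,0,-3,0,0,0]

```text
time_s: 39.9
ee_pos: [0.3798, 0.1558, 0.2444]
eef_rot: [3.142, -0.0, -3.053]
force: [-0.3, 0.5, 0.3]
grip_width: 0.0566
grip_force: 0.0
```

```bash
python3 - <<'E'
from h import *
plan()
for n in ("top","side"):
  im,d=shot(n); Q=cloud(n,d)
  for l,z,b in (("knob",(.085,.1),(.49,.6,-.05,.08)),("pintop",(.1,.125),(.49,.57,.13,.21)),("flange",(.07,.08),(.49,.57,.13,.21)),("fork",(.062,.0705),(.49,.57,.12,.22)),("trayc",(.08,.1),(.36,.7,-.47,-.2))):
    M=sel(Q,z,b)
    if M.sum()<3: print(n,l,"none"); continue
    r=rect(Q,M); print(n,l,M.sum(),np.round(np.median(Q[M],0),4),np.round(Q[M][:,2].max(),4),np.round(r[0],4),np.round(r[1]))
  tray(n)
  cv2.imwrite("pics/%s9.png"%n,im[:,:,::-1])
a=cv2.imread("pics/top9.png")[130:290,190:430]; b=cv2.imread("pics/side9.png")[120:280,180:400]
o=np.vstack([cv2.resize(a,(420,280)),cv2.resize(b,(420,305))]); cv2.imwrite("pics/both9.png",o)
E
```

```text
t 39.9 at [0.3798 0.1558 0.2444] [ 1.8000e+02 -1.0000e-02 -1.7494e+02] w 0.0566 F [-0.3  0.5  0.3]
top knob 34 [0.5417 0.0139 0.0915] 0.0967 [0.5418 0.0146] [18. 17.]
top pintop 28 [0.5282 0.17   0.1111] 0.1155 [0.5281 0.1701] [15. 15.]
top flange 53 [0.5241 0.164  0.0717] 0.0789 [0.5266 0.1689] [46. 34.]
top fork 116 [0.5228 0.1679 0.0669] 0.0704 [0.531  0.1562] [50. 71.]
top trayc 833 [ 0.5376 -0.3353  0.0911] 0.1 [ 0.5726 -0.3401] [108. 299.]
top tray 414 [ 0.5209 -0.338 ] [130. 265.] 79.0
side knob 52 [0.5464 0.0203 0.0919] 0.0946 [0.5474 0.0176] [17. 18.]
side pintop 73 [0.5314 0.1747 0.1114] 0.1141 [0.5325 0.173 ] [16. 17.]
side flange 81 [0.527  0.1785 0.0745] 0.0798 [0.5259 0.1727] [39. 30.]
side fork 226 [0.5215 0.1805 0.0681] 0.0704 [0.5327 0.172 ] [49. 42.]
side trayc 359 [ 0.4652 -0.3128  0.0904] 0.0992 [ 0.5618 -0.3377] [ 62. 269.]
side tray 303 [ 0.4697 -0.3237] [131. 152.] 79.1
```

View pics/both9.png

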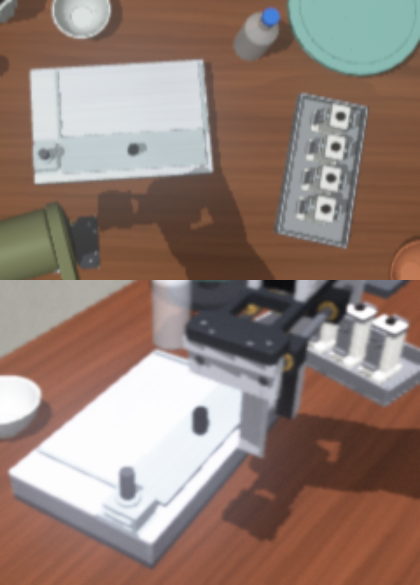

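The pin stands seated in the fork at crop (127,487). Its top is at 111–112 mm (112 expected), at the expected offset from the knob. The shutter is closed, and all four cartridges are in the tray at crop (330,165). The jar and bottle weren't touched, and the arm is clear. I'm handing in.

```bash
python3 -c "
from h import *
print(ctrl.hand_in())"
```

```text
the job is handed in; nothing more can be done
None
```

I handed the job in at about 40 s on the robot's clock, and my last camera check showed everything in place: all four cartridges in the tray, the shutter closed at its stop, and the larger pin seated upright through fork and tongue; the hand-in returned no verdict.

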